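Weigh the gift basket on the hook scale

TASK

Weigh the filled gift basket on the shop's hook scale: while the hook is still empty, push the green key (on) fully down and let it up, then the yellow key (zero), one key at a time. Then hang the basket by the middle of its handle in the bend of the turquoise hook under the scale head, kept upright so that its jars stay in, and let go of it. When it hangs there freely, push the blue key (print), leaving the basket hanging at rest, and leave the other jars, trays and spoon where they are.

Things in the scene. Friction and masses are not known exactly. Their poses are not given: they have to be found in the camera images.
- basket_handle (a point): Middle of the handle bar of the loose gift basket. x, y, z axes are the basket's: z up, y along the bar. The bar is a round wooden rod 12 mm thick, straight for 52 mm either side of this point, 165 mm above the basket's underside; it then bends down to legs at y = +-64 mm. Under the bar there is 80 mm of free space above the jar lids.
- hook_seat (a point): Where the middle of the handle bar lies when hung in the bend of the turquoise hook, 226 mm above the table. Axes are the scale's: the bar goes in towards +x and lies along y. The hook is a 10 mm rod in the plane y = 0; its shank rises at x = +26 mm. The scale head above starts at x = 0, its underside 135 mm above here: a tool pointing straight down would strike it, so come tilted from -x.
- hook_tip (a point): Upturned tip (rod centre, rod 10 mm thick) of the hook: 29 mm towards -x of point hook_seat and 9 mm above it. The bar must pass over it.
- scale: Fixed hook scale; origin on the table straight below point hook_seat, same axes. White head: box x = 0 to 70 mm, 150 mm wide (y), z = 361 to 406 mm, carried by an arm 34 mm wide from an aluminium post 50 mm wide at x = 137 to 173 mm. Grey foot plate x = -80 to 180 mm, 140 mm wide, 14 mm thick. The hook hangs from the head, open towards -x.
- basket: Gift basket of light wood, four jars fixed in it, about 0.45 kg (+-30 %). Origin at the centre of its underside, straight below point basket_handle, same axes. 140 mm (x) by 134 mm (y, over the legs), walls 64 mm high, jar lids up to 78 mm; centre of mass some 125 mm below the handle bar. The same either way round (half turn about z).
- key_green_top (a point): Centre of the top of the green key: a round flat spring key 34 mm across, pressed straight down, its top 48 mm above the table. Three keys 75 mm apart on a fixed grey panel 100 by 230 mm, 30 mm high; which colour is where varies. The panel lies left or right of the basket, the scale on the other side.
- key_yellow_top (a point): Centre of the top of the yellow key: a round flat spring key 34 mm across, pressed straight down, its top 48 mm above the table. Three keys 75 mm apart on a fixed grey panel 100 by 230 mm, 30 mm high; which colour is where varies. The panel lies left or right of the basket, the scale on the other side.
- key_blue_top (a point): Centre of the top of the blue key: a round flat spring key 34 mm across, pressed straight down, its top 48 mm above the table. Three keys 75 mm apart on a fixed grey panel 100 by 230 mm, 30 mm high; which colour is where varies. The panel lies left or right of the basket, the scale on the other side.
- key_green (a joint): Travel of the green key in m: 0 up, 0.006 fully down (1.5 N starts it, 5 N holds it fully down; it springs back).
- key_yellow (a joint): Travel of the yellow key in m: 0 up, 0.006 fully down (1.5 N starts it, 5 N holds it fully down; it springs back).
- key_blue (a joint): Travel of the blue key in m: 0 up, 0.006 fully down (1.5 N starts it, 5 N holds it fully down; it springs back).
- jam_jar: Loose red jam jar, 60 mm across, 95 mm high; origin at the centre of its underside. Bystander.
- pickle_jar: Loose green pickle jar, 72 mm across, 125 mm high; origin at the centre of its underside. Bystander.
- honey_jar: Loose amber honey jar, 60 mm across, 85 mm high; origin at the centre of its underside. Bystander.
- cookie_tray: Loose low tray of light cookies, 100 by 130 mm, 30 mm high; origin at the centre of its underside. Bystander.
- brownie_tray: Loose low tray of dark brownies, 100 by 130 mm, 30 mm high; origin at the centre of its underside. Bystander.
- wood_spoon: Loose wooden spoon 200 mm long lying on the table. Bystander.

How it is judged:
On the way, in this order (a step that is already met when the one before it is completed fails the run):
1. the green key is pushed fully down while the hook is empty (value of joint key_green above 0.004 m and distance between basket_handle and hook_seat above 0.1 m), for 0.04 s.
2. the yellow key is pushed fully down while the hook is empty (value of joint key_yellow above 0.004 m and not (value of joint key_green above 0.004 m) and distance between basket_handle and hook_seat above 0.1 m), for 0.04 s.
3. the basket hangs by its handle in the hook, let go (distance between basket_handle and hook_seat below 0.03 m and contact force between basket and scale above 1 N and angle between basket_handle's own z axis and vertical below 0.3 rad and contact force between the fingers and basket below 0.1 N), for 0.2 s.
4. the blue key is pushed fully down while the basket hangs free (all of step 3 and value of joint key_blue above 0.004 m), for 0.04 s.
At the end, for the whole second after the job is handed in: The basket hangs at rest on the hook (middle of the bar within 30 mm of the seat, tilted less than 17 degrees, its weight on the scale, clear of the foot plate, slower than 6 cm/s and 0.6 rad/s), and all three keys are up (distance between basket_handle and hook_seat below 0.03 m and contact force between basket and scale above 1 N and angle between basket_handle's own z axis and vertical below 0.3 rad and height (world z) of basket above 0.03 m and linear speed of basket below 0.06 m/s and angular speed of basket below 0.6 rad/s and value of joint each of key_green, key_yellow, key_blue below 0.002 m); the robot touches nothing.
It fails at once if two keys down at once (value of joint each of key_green, key_yellow above 0.004 m or value of joint each of key_green, key_blue above 0.004 m or value of joint each of key_yellow, key_blue above 0.004 m).
It fails at once if the blue key pushed before the basket hangs on the hook (value of joint key_blue above 0.004 m and distance between basket_handle and hook_seat above 0.05 m).
It fails at once if the green or yellow key pushed with the basket on the hook (value of joint any of key_green, key_yellow above 0.004 m and distance between basket_handle and hook_seat below 0.05 m).
It fails at once if the basket tipped by more than 40 degrees (angle between basket_handle's own z axis and vertical above 0.7 rad).
It fails at once if a bystander moved by more than 40 mm (distance of any of jam_jar, pickle_jar, honey_jar, cookie_tray, brownie_tray, wood_spoon from where it was at the start of the episode above 0.04 m).
It also fails if it takes over 67 s, if anything falls off the work surface, if the arm or the gripper's body presses on something with over 40 N, if the wrist force passes 120 N, or if a joint passes its speed limit or range.

ROBOT

A 7-joint arm with a two-finger parallel gripper is mounted at the origin on the work surface. World frame = base frame: x ahead of the robot, y to its left, z up, the work surface at z = 0. Lengths are in m, angles in rad, forces in N, time in s.
With the tool pointing down it reaches from about 0.425 to 0.95 m from the base axis. Payload 4.7 kg.
Tool frame: the origin (TCP) lies midway between the tips of the shut fingers; the grasp point (between the pads) lies 19 mm behind it (r.tcp_to_grasp is the distance from the TCP to the grasp point, in m); z points along the fingers, y is the direction in which the jaws open and shut (so a half turn about z gives the same grasp; the last joint's range is limited). The gripper opens to 85 mm and grips with 20 to 120 N. Pads are 22 mm wide; open, the fingers measure 114 mm over their backs; the gripper's body (76 mm by 85 mm) begins 54 mm behind the grasp point. The pads swing forward as they close: fully open they stand 13 mm farther back than shut.
Start: joints at [-1.16, 0.469, -0.049, 1.532, 0.024, 1.141, -0.082], TCP at [0.287, 0.611, 0.231] pointing down, gripper open.
Joint ranges: [-2.59, 2.59], [-0.33, 1.99], [-1.39, 1.29], [0.1, 2.45], [-1.04, 4.18], [0.21, 1.99], [-2.66, 2.66]. Speed limits (rad/s): [2.57, 2.57, 3.14, 3.14, 3.14, 3.14, 3.14].

INTERFACE

Orientations are given as a unit quaternion [w, x, y, z].
In Python, from cell import r gives the robot as it stands.
- The arm moves only by the shell command python3 -m creep 'ROWS' [OPENING]. ROWS is JSON, a list of rows, each a list of 6 numbers: the shift along the tool's x, y, z in mm, then the turn, a rotation vector about the tool's x, y, z in units of 6 degrees (1.0 is 6 degrees). In form: [[x, y, z, rx, ry, rz], ...]. A call has exactly 5 rows; each row shifts and turns the commanded pose from where the row before left it, along the tool's axes as they then stand; what a row does not reach is not made up. A row lasts 1/10 s, in which the tool goes at most 50 mm and 8.59 degrees, less where a joint would pass 70% of its speed; a pose out of reach is approached as far as the arm can. A call is refused whole if a number of a shift passes 50 or a number of a turn 1, either way. A call with a gripper value outside its range is refused whole. OPENING is the closure, from 0 (fully open) to 1 (shut), set as the call begins (- or left out, the last holds). The fingers move at their own pace and stop on an object; the grip force is fixed at half the most. Time passes only in rows, so rows that do not move let the fingers close, or fill a call up. It gives the time, the measured TCP pose, the force and the opening at its end, in the units of the state.
- r.observe(): the state, without advancing time (a new reading comes with each control period).
- r.read_camera(name): name is "scene" or "top" or "wrist"; returns (picture, depth): 420x560x3 uint8, red, green, blue; 420x560 float32, m along the optical axis (not along the pixel's ray), 0 where there is no reading.
- r.get_calibration(name): a dict with "fovy" (degrees; the focal length in pixels is half the picture's height over the tangent of half this angle, whatever the lens; pixels are square), "cx", "cy" (the principal point, pixels), "cam_to_world" (4x4, takes a point from camera to world coordinates); the wrist camera has in their place "tool_from_camera" (4x4, takes a point from camera to tool coordinates, whose origin is the TCP and whose axes are the flange's). Camera axes: x right, y down, z forward; pixel columns grow to the right and rows downward; lengths in m; the calibration is good to about 2 mm. A picture is of the moment at which its call begins: read the wrist's pose just before it. get_calibration takes no time and is no camera call.
- r.close_job(): hands the job in, once; it reports no verdict.
The state is a dict: "time": time; "joint_pos": joint angles; "dq": joint speeds; "joint_efforts": joint torques, N m; "tool_pos": TCP position; "tool_rot": TCP orientation; "wrist_force": force on the tool from outside, world axes, zero at the start; "moment": the same for the moment, N m; "finger_gap": opening from 0.0 (shut) to 1.0 (fully open).
Only numpy, scipy, OpenCV 4.12 (cv2) and the standard library are available. Lean on these libraries where they do the work, as an engineer would, in place of code of your own. Each camera call takes 0.05 s, during which the arm holds its last target.

## Working session

There is one attempt and no reset: what is moved stays moved. The work goes in short steps, Python scripts to look and compute and a shell command to move; the robot and the scene stay as the last step left them, time stands still between calls to the robot, and variables do not carry over. Pictures are saved under pics/ and viewed, and the job is handed in when it is done.

```bash
ls; mkdir -p pics
cat > look.py <<'E'
import sys,cv2
from cell import r
import numpy as np
for n in sys.argv[2:]:
    s=r.observe()
    im,d=r.read_camera(n)
    cv2.imwrite(f'pics/{sys.argv[1]}_{n}.png',im[:,:,::-1]); np.savez(f'pics/{sys.argv[1]}_{n}.npz',d=d,im=im,pos=s['tool_pos'],rot=s['tool_rot'])
print(r.observe()['time'])
E
python3 look.py a scene top
python3 - <<'E'
from cell import r
for n in ('scene','top','wrist'): print(n,r.get_calibration(n))
print(r.observe(), r.tcp_to_grasp)
E
```

```text
pics
0.1
scene {'fovy': 51.25989083389861, 'cx': 279.1778019140586, 'cy': 210.4175486987811, 'cam_to_world': array([[-4.25171973e-01,  7.88629350e-01, -4.44176251e-01,
         1.07198130e+00],
       [ 9.05112562e-01,  3.70341746e-01, -2.08849804e-01,
         3.24452388e-01],
       [-2.08076550e-04, -4.90826588e-01, -8.71257262e-01,
         1.09672056e+00],
       [ 0.00000000e+00,  0.00000000e+00,  0.00000000e+00,
         1.00000000e+00]])}
top {'fovy': 43.89994883544395, 'cx': 280.2811752365136, 'cy': 207.93624157775088, 'cam_to_world': array([[-0.02468223, -0.98759458,  0.15507333,  0.36752031],
       [-0.99955266,  0.02700071,  0.01286213,  0.07687559],
       [-0.01688966, -0.15468649, -0.98781923,  1.4657719 ],
       [ 0.        ,  0.        ,  0.        ,  1.        ]])}
wrist {'fovy': 62.56401922722377, 'cx': 284.07400491707375, 'cy': 205.226570038121, 'tool_from_camera': array([[ 9.35326750e-04, -9.56939123e-01, -2.90287168e-01,
         7.25426777e-02],
       [ 9.99999488e-01,  1.00717886e-03, -9.81186511e-05,
        -2.51926951e-04],
       [ 3.86264675e-04, -2.90286928e-01,  9.56939575e-01,
        -1.41705829e-01],
       [ 0.00000000e+00,  0.00000000e+00,  0.00000000e+00,
         1.00000000e+00]])}
{'time': 0.1, 'joint_pos': array([-1.15991866,  0.46935404, -0.04857191,  1.53361901,  0.02405556,
        1.14098148, -0.08228907]), 'dq': array([-0.00104547, -0.0027101 ,  0.00086239, -0.00133548, -0.00086259,
        0.00205958, -0.00083792]), 'joint_efforts': array([ 3.16999976e-04, -5.11519969e+01, -4.69281874e-02, -2.38391268e+01,
        1.08313948e-02,  4.32157525e-03, -1.65061368e-05]), 'tool_pos': array([0.28713211, 0.61028549, 0.23035196]), 'tool_rot': array([-1.77872689e-04,  2.18120162e-01,  9.75921515e-01, -8.71289192e-04]), 'wrist_force': array([0.31588402, 0.32502605, 0.25806116]), 'moment': array([ 0.03019332,  0.04935624, -0.03297336]), 'finger_gap': 1.003598497069674} 0.0187
```

View pics/a_scene.png

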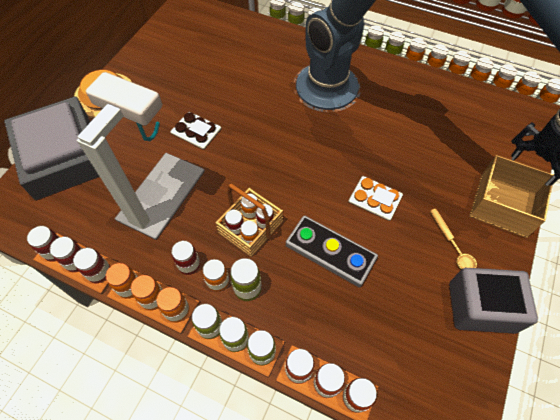

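View pics/a_top.png

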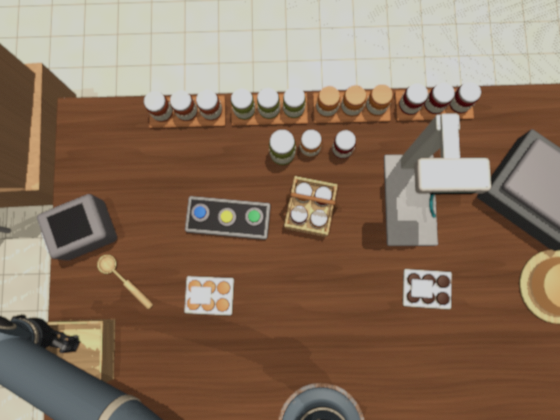

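The top view shows blue at about (200,213), yellow at (227,216), green at (254,216) and the basket at (312,207). The scale is on the right, with its hook near (433,205). I'll enlarge the crops and turn pixels into positions.

```bash
cat > geo.py <<'E'
import numpy as np
from cell import r
from scipy.spatial.transform import Rotation as R
def load(f): return np.load(f'pics/{f}.npz')
def camT(name,z=None):
    c=r.get_calibration(name)
    if name!='wrist': return c,c['cam_to_world']
    T=np.eye(4); q=z['rot']; T[:3,:3]=R.from_quat([q[1],q[2],q[3],q[0]]).as_matrix(); T[:3,3]=z['pos']
    return c,T@c['tool_from_camera']
def cloud(f,name):
    z=load(f);c,T=camT(name,z);d=z['d'];fl=210/np.tan(np.radians(c['fovy']/2))
    v,u=np.mgrid[:420,:560]
    P=np.stack([(u-c['cx'])/fl*d,(v-c['cy'])/fl*d,d],-1)
    return P@T[:3,:3].T+T[:3,3], z['im'],d
def ray(f,name,u,v,h):
    "intersect pixel ray with plane z=h"
    z=load(f);c,T=camT(name,z);fl=210/np.tan(np.radians(c['fovy']/2))
    w=T[:3,:3]@np.array([(u-c['cx'])/fl,(v-c['cy'])/fl,1]); o=T[:3,3]
    return o+w*(h-o[2])/w[2]
E
python3 - <<'E'
from geo import *
import cv2
for f,n,(x0,y0,x1,y1) in [('a_top','top',(180,120,500,260)),('a_scene','scene',(70,60,400,290))]:
    im=cv2.imread(f'pics/{f}.png')[y0:y1,x0:x1]; s=800/(x1-x0) if f=='a_top' else 2.4
    cv2.imwrite(f'pics/{f}_crop.png',cv2.resize(im,None,fx=s,fy=s,interpolation=cv2.INTER_CUBIC))
P,im,d=cloud('a_top','top')
hsv=cv2.cvtColor(im,cv2.COLOR_RGB2HSV)
def seg(nm,f,n,box,lo,hi,zr=None):
    P,im,d=cloud(f,n);hsv=cv2.cvtColor(im,cv2.COLOR_RGB2HSV)
    m=cv2.inRange(hsv,np.array(lo),np.array(hi))>0
    b=np.zeros_like(m);x0,y0,x1,y1=box;b[y0:y1,x0:x1]=1;m&=b
    if zr: m&=(P[...,2]>zr[0])&(P[...,2]<zr[1])
    v,u=np.nonzero(m)
    if len(u)==0: print(nm,'none');return
    p=P[m]; print(nm,n,len(u),'px',u.mean().round(1),v.mean().round(1),'med',np.median(p,0).round(4),'ray48',ray(f,n,u.mean(),v.mean(),.048).round(4))
seg('green','a_top','top',(240,200,270,235),(40,120,60),(80,255,255))
seg('yellow','a_top','top',(210,200,240,235),(22,120,60),(35,255,255))
seg('blue','a_top','top',(188,200,212,230),(95,120,60),(125,255,255))
seg('green','a_scene','scene',(290,215,320,250),(40,120,60),(80,255,255))
seg('yellow','a_scene','scene',(318,230,345,260),(22,120,60),(35,255,255))
seg('blue','a_scene','scene',(343,245,372,275),(95,120,60),(125,255,255))
seg('hook','a_top','top',(425,190,445,222),(80,100,40),(100,255,255))
seg('hook','a_scene','scene',(130,110,170,150),(80,100,40),(100,255,255))
# head top
m=(P[...,2]>.385)&(P[...,2]<.43); 
v,u=np.nonzero(m); print(len(u),u.min(),u.max(),v.min(),v.max())
E
```

```text
green top 15 px 250.7 216.5 med [0.5691 0.1765 0.051 ] ray48 [0.5684 0.1772 0.048 ]
yellow top 86 px 226.2 216.5 med [0.57   0.2447 0.0518] ray48 [0.5703 0.2447 0.048 ]
blue top 93 px 199.7 211.9 med [0.5848 0.3172 0.0507] ray48 [0.5852 0.318  0.048 ]
green scene 115 px 305.6 233.5 med [0.5728 0.1673 0.0507] ray48 [0.5712 0.167  0.048 ]
yellow scene 125 px 332.1 244.4 med [0.5722 0.2432 0.0511] ray48 [0.5711 0.243  0.048 ]
blue scene 126 px 356.3 260.2 med [0.5877 0.3163 0.0513] ray48 [0.5862 0.3162 0.048 ]
hook top 45 px 431.3 205.1 med [ 0.5608 -0.2697  0.2227] ray48 [ 0.5867 -0.3191  0.048 ]
hook scene 120 px 148.9 131.6 med [ 0.5751 -0.2699  0.2342] ray48 [ 0.4563 -0.4057  0.048 ]
3579 20 490 113 346
```

View pics/a_top_crop.png

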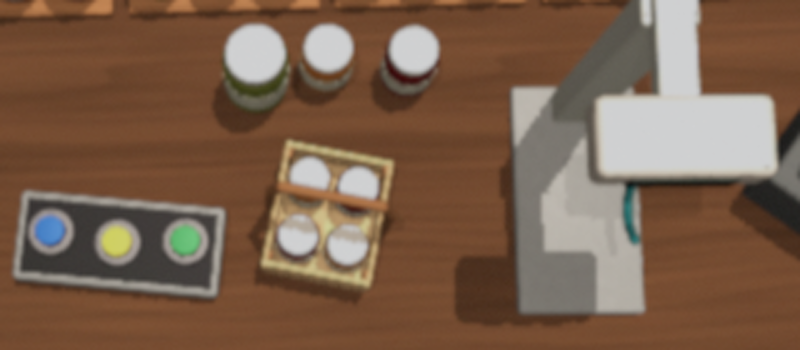

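View pics/a_scene_crop.png

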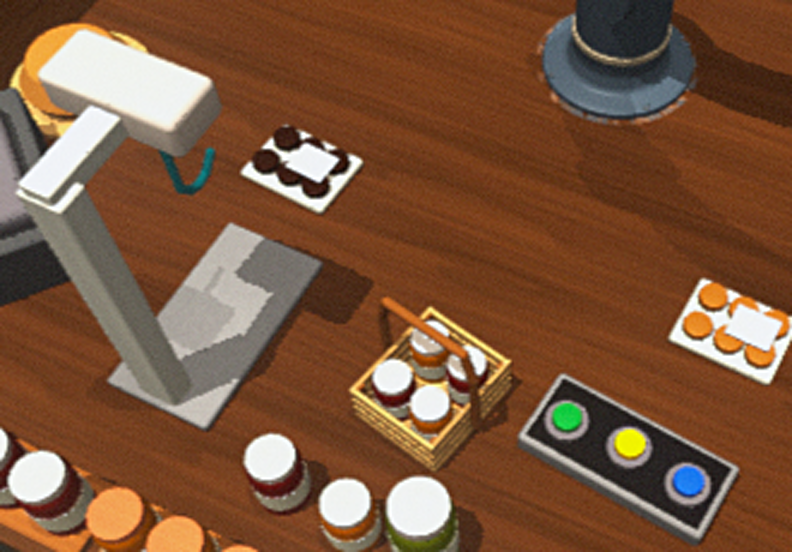

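Run:
```python
from geo import *
import cv2
P,im,d=cloud('a_top','top')
b=np.zeros(d.shape,bool); b[145:200,410:500]=1
m=b&(P[...,2]>.39)&(P[...,2]<.42)&(d>0)
m=cv2.morphologyEx(m.astype(np.uint8),cv2.MORPH_OPEN,np.ones((15,15),np.uint8))>0
# rect in world xy, project each pixel's ray to z=.406
v,u=np.nonzero(m)
q=np.array([ray('a_top','top',a,c,.406)[:2] for a,c in zip(u,v)])
print('head rect',cv2.minAreaRect((q*1000).astype(np.float32)),'zmed',np.median(P[...,2][m]))
# footplate
b=np.zeros(d.shape,bool); b[150:250,380:440]=1
m=b&(P[...,2]>.006)&(P[...,2]<.03)&(im.max(2).astype(int)-im.min(2)<40)
v,u=np.nonzero(m);q=np.array([ray('a_top','top',a,c,.014)[:2] for a,c in zip(u,v)])
print('foot rect',cv2.minAreaRect((q*1000).astype(np.float32)))
for f,n,box in [('a_top','top',(285,185,345,215)),('a_scene','scene',(222,175,285,240))]:
    P,im,d=cloud(f,n); x0,y0,x1,y1=box; b=np.zeros(d.shape,bool); b[y0:y1,x0:x1]=1
    m=b&(P[...,2]>.150)&(P[...,2]<.19)
    p=P[m]; print(n,len(p),p.mean(0).round(4),np.median(p[:,2]),p.min(0).round(3),p.max(0).round(3))
    v,u=np.nonzero(m); print(u.min(),u.max(),v.min(),v.max())
    c=np.cov(p[:,:2].T);w,V=np.linalg.eigh(c);e=V[:,1];e*=np.sign(e[1]);print('yaw(deg) of y axis',np.degrees(np.arctan2(-e[0],e[1])))
    t=(p[:,:2]-p[:,:2].mean(0))@e; print('extent',t.min(),t.max(),'mid',p[:,:2].mean(0)+e*(t.min()+t.max())/2)
    mm=b&(P[...,2]>.04)&(P[...,2]<.15); v,u=np.nonzero(mm)
    pp=P[mm]; print('basket rect',cv2.minAreaRect((pp[:,:2]*1000).astype(np.float32)))
P,im,d=cloud('a_scene','scene');hsv=cv2.cvtColor(im,cv2.COLOR_RGB2HSV)
m=cv2.inRange(hsv,np.array((80,100,40)),np.array((100,255,255)))>0; m[:, :125]=0;m[:,170:]=0;m[:105]=0;m[150:]=0
p=P[m]; v,u=np.nonzero(m)
for k in range(u.min(),u.max()+1,2):
    s=(u==k); 
    if s.any(): print(k,v[s].min(),v[s].max(),np.median(p[s],0).round(3),p[s][:,2].min().round(3),p[s][:,2].max().round(3))
```

```text
head rect ((594.1668090820312, -271.6741638183594), (143.62969970703125, 69.77122497558594), 88.33747100830078) zmed 0.40413785973955096Traceback (most recent call last):
  File "<stdin>", line 14, in <module>
  File "geo.py", line 17, in ray
    z=load(f);c,T=camT(name,z);fl=210/np.tan(np.radians(c['fovy']/2))
                  ~~~~^^^^^^^^
  File "geo.py", line 6, in camT
    c=r.get_calibration(name)
ValueError: time passes only in moves, steps and waits
```

```bash
python3 - <<'E'
s=open('geo.py').read()
s=s.replace("def load(f): return np.load(f'pics/{f}.npz')","import functools\n@functools.lru_cache(None)\ndef load(f): return dict(np.load(f'pics/{f}.npz'))\n@functools.lru_cache(None)\ndef cal(n): return r.get_calibration(n)").replace("c=r.get_calibration(name)","c=cal(name)")
open('geo.py','w').write(s)
E
python3 - <<'E'
from geo import *
import cv2
print(r.observe()['time'])
P,im,d=cloud('a_top','top')
b=np.zeros(d.shape,bool); b[150:250,380:440]=1
m=b&(P[...,2]>.006)&(P[...,2]<.03)&(im.max(2).astype(int)-im.min(2)<40)
v,u=np.nonzero(m);q=np.array([ray('a_top','top',a,c,.014)[:2] for a,c in zip(u,v)])
print('foot rect',cv2.minAreaRect((q*1000).astype(np.float32)))
for f,n,box in [('a_top','top',(285,185,345,215)),('a_scene','scene',(222,175,285,240))]:
    P,im,d=cloud(f,n); x0,y0,x1,y1=box; b=np.zeros(d.shape,bool); b[y0:y1,x0:x1]=1
    m=b&(P[...,2]>.150)&(P[...,2]<.19)
    p=P[m]; print(n,len(p),p.mean(0).round(4),np.median(p[:,2]),p.min(0).round(3),p.max(0).round(3))
    v,u=np.nonzero(m); print(u.min(),u.max(),v.min(),v.max())
    c=np.cov(p[:,:2].T);w,V=np.linalg.eigh(c);e=V[:,1];e*=np.sign(e[1]);print('yaw(deg) of y axis',np.degrees(np.arctan2(-e[0],e[1])))
    t=(p[:,:2]-p[:,:2].mean(0))@e; print('extent',t.min(),t.max(),'mid',p[:,:2].mean(0)+e*(t.min()+t.max())/2)
    mm=b&(P[...,2]>.04)&(P[...,2]<.15); v,u=np.nonzero(mm)
    pp=P[mm]; print('basket rect',cv2.minAreaRect((pp[:,:2]*1000).astype(np.float32)))
P,im,d=cloud('a_scene','scene');hsv=cv2.cvtColor(im,cv2.COLOR_RGB2HSV)
m=cv2.inRange(hsv,np.array((80,100,40)),np.array((100,255,255)))>0; m[:, :125]=0;m[:,170:]=0;m[:105]=0;m[150:]=0
p=P[m]; v,u=np.nonzero(m)
for k in range(u.min(),u.max()+1,2):
    s=(u==k); 
    if s.any(): print(k,v[s].min(),v[s].max(),np.median(p[s],0).round(3),p[s][:,2].min().round(3),p[s][:,2].max().round(3))
E
```

```text
0.1
foot rect ((612.7139282226562, -270.8216552734375), (140.32626342773438, 257.72076416015625), 88.62066650390625)
top 231 [0.5951 0.0117 0.1676] 0.16843559632496485 [ 0.577 -0.048  0.15 ] [0.612 0.071 0.175]
289 336 192 205
yaw(deg) of y axis -13.054957512707773
extent -0.06116665344834499 0.06094140672167869 mid [0.59508539 0.0116133 ]
basket rect ((609.8643188476562, 10.388580322265625), (137.1671142578125, 88.16017150878906), 88.00922393798828)
scene 229 [0.5975 0.0151 0.1673] 0.16847008044389267 [ 0.578 -0.049  0.15 ] [0.613 0.071 0.174]
228 266 184 213
yaw(deg) of y axis -12.70666585940937
extent -0.06499228423046155 0.05689326704753299 mid [0.59657133 0.01113041]
basket rect ((595.0955200195312, 12.746803283691406), (137.55355834960938, 141.70118713378906), 78.1527328491211)
137 123 124 [ 0.592 -0.274  0.294] 0.293 0.295
139 124 128 [ 0.592 -0.27   0.285] 0.278 0.292
141 127 133 [ 0.591 -0.269  0.273] 0.258 0.281
143 132 137 [ 0.592 -0.269  0.255] 0.245 0.263
145 136 139 [ 0.59  -0.269  0.242] 0.238 0.246
147 138 139 [ 0.586 -0.268  0.234] 0.234 0.234
149 137 140 [ 0.579 -0.269  0.226] 0.224 0.228
151 135 139 [ 0.571 -0.269  0.221] -0.0 0.223
153 132 137 [ 0.561 -0.271  0.22 ] 0.217 0.221
155 126 135 [ 0.549 -0.272  0.223] 0.218 0.231
157 122 130 [ 0.539 -0.269  0.231] 0.225 0.24
```

```bash
cat > plan.py <<'E'
# plan.py x y z yaw tilt [n]   (yaw: tool x at 90+yaw deg; tilt deg outward)
import sys
from geo import *
def Rt(yaw,tilt):
    B=np.array([[0,1,0],[1,0,0],[0,0,-1]],float)  # cols tool x=+y, y=+x, z=-z
    return R.from_euler('z',yaw,degrees=True)*R.from_matrix(B)*R.from_euler('x',-tilt,degrees=True)
if __name__=='__main__':
    x,y,z,yaw,tilt=map(float,sys.argv[1:6]); n=int(sys.argv[6]) if len(sys.argv)>6 else 5
    s=r.observe(); q=s['tool_rot']; R0=R.from_quat([q[1],q[2],q[3],q[0]]); p0=np.array(s['tool_pos'])
    R1=Rt(yaw,tilt); p1=np.array([x,y,z]); rv=(R0.inv()*R1).as_rotvec()
    print('pos',p0.round(4),'t',round(s['time'],2),'gap',round(s['finger_gap'],3),'F',np.round(s['wrist_force'],1),'q',np.round(s['joint_pos'],2))
    print('rot per row (units)',(np.degrees(rv)/6/n).round(3),' tool shift total mm',(R0.inv().apply(p1-p0)*1000).round(1))
    for k in range(n):
        Rk=R0*R.from_rotvec(rv*k/n)
        print(k,(Rk.inv().apply((p1-p0)/n)*1000).round(1).tolist(),(np.degrees(rv)/6/n).round(2).tolist())
E
python3 plan.py .571 .168 .12 0 0 15
```

```text
pos [0.2871 0.6103 0.2304] t 0.1 gap 1.004 F [0.3 0.3 0.3] q [-1.16  0.47 -0.05  1.53  0.02  1.14 -0.08]
rot per row (units) [-0.001  0.001  0.72 ]  tool shift total mm [-445.2 -279.2  110.9]
0 [-29.7, -18.6, 7.4] [-0.0, 0.0, 0.72]
1 [-31.0, -16.3, 7.4] [-0.0, 0.0, 0.72]
2 [-32.1, -13.9, 7.4] [-0.0, 0.0, 0.72]
3 [-33.1, -11.5, 7.4] [-0.0, 0.0, 0.72]
4 [-33.9, -9.0, 7.4] [-0.0, 0.0, 0.72]
5 [-34.4, -6.4, 7.4] [-0.0, 0.0, 0.72]
6 [-34.8, -3.8, 7.4] [-0.0, 0.0, 0.72]
7 [-35.0, -1.1, 7.4] [-0.0, 0.0, 0.72]
8 [-35.0, 1.5, 7.4] [-0.0, 0.0, 0.72]
9 [-34.8, 4.1, 7.4] [-0.0, 0.0, 0.72]
10 [-34.4, 6.7, 7.4] [-0.0, 0.0, 0.72]
11 [-33.8, 9.3, 7.4] [-0.0, 0.0, 0.72]
12 [-33.0, 11.8, 7.4] [-0.0, 0.0, 0.72]
13 [-32.0, 14.3, 7.4] [-0.0, 0.0, 0.72]
14 [-30.8, 16.7, 7.4] [-0.0, 0.0, 0.72]
```

```bash
python3 -m creep '[[-30,-18,2,0,0,0.72],[-31,-16,2,0,0,0.72],[-32,-14,2,0,0,0.72],[-33,-11,2,0,0,0.72],[-34,-9,2,0,0,0.72]]' 1
python3 plan.py .571 .168 .12 0 0 10
```

```text
time: 0.6
tool_pos: [0.3833, 0.463, 0.2208]
tool_rot: [-0.0, 0.399, 0.917, -0.0]
wrist_force: [1.9, 0.9, 0.6]
finger_gap: 0.144
pos [0.3833 0.463  0.2208] t 0.6 gap 0.144 F [1.9 0.9 0.6] q [-1.    0.36  0.07  1.73 -0.03  1.05 -0.17]
rot per row (units) [-0.001  0.     0.717]  tool shift total mm [-343.7  -64.   100.9]
0 [-34.4, -6.4, 10.1] [-0.0, 0.0, 0.72]
1 [-34.8, -3.8, 10.1] [-0.0, 0.0, 0.72]
2 [-34.9, -1.2, 10.1] [-0.0, 0.0, 0.72]
3 [-34.9, 1.4, 10.1] [-0.0, 0.0, 0.72]
4 [-34.7, 4.1, 10.1] [-0.0, 0.0, 0.72]
5 [-34.3, 6.6, 10.1] [-0.0, 0.0, 0.72]
6 [-33.7, 9.2, 10.1] [-0.0, 0.0, 0.72]
7 [-32.9, 11.7, 10.1] [-0.0, 0.0, 0.72]
8 [-32.0, 14.1, 10.1] [-0.0, 0.0, 0.72]
9 [-30.8, 16.5, 10.1] [-0.0, 0.0, 0.72]
```

Tracking is accurate.

```bash
python3 -m creep '[[-34,-6,10,0,0,0.72],[-35,-4,10,0,0,0.72],[-35,-1,10,0,0,0.72],[-35,1,10,0,0,0.72],[-35,4,10,0,0,0.72]]'
python3 -m creep '[[-34,7,10,0,0,0.72],[-34,9,10,0,0,0.72],[-33,12,10,0,0,0.72],[-32,14,10,0,0,0.72],[-31,16,10,0,0,0.72]]'
python3 look.py b wrist
python3 plan.py .571 .168 .06 0 0 5
```

```text
time: 1.1
tool_pos: [0.4774, 0.3156, 0.1707]
tool_rot: [-0.0, 0.563, 0.826, -0.0]
wrist_force: [-0.0, 0.1, -0.3]
finger_gap: -0.001
time: 1.6
tool_pos: [0.5712, 0.1682, 0.1206]
tool_rot: [-0.0, 0.708, 0.706, -0.0]
wrist_force: [0.9, 0.5, 0.4]
finger_gap: -0.002
1.65
pos [0.5736 0.1605 0.1194] t 1.65 gap 0.0 F [ 2.7 -4.4 -0.4] q [-0.58  0.47  0.31  1.85 -0.18  0.85 -0.19]
rot per row (units) [ 0.001  0.011 -0.026]  tool shift total mm [ 7.8 -2.8 59.4]
0 [1.6, -0.6, 11.9] [0.0, 0.01, -0.03]
1 [1.6, -0.5, 11.9] [0.0, 0.01, -0.03]
2 [1.5, -0.5, 11.9] [0.0, 0.01, -0.03]
3 [1.5, -0.5, 11.9] [0.0, 0.01, -0.03]
4 [1.5, -0.5, 11.9] [0.0, 0.01, -0.03]
```

View pics/b_wrist.png

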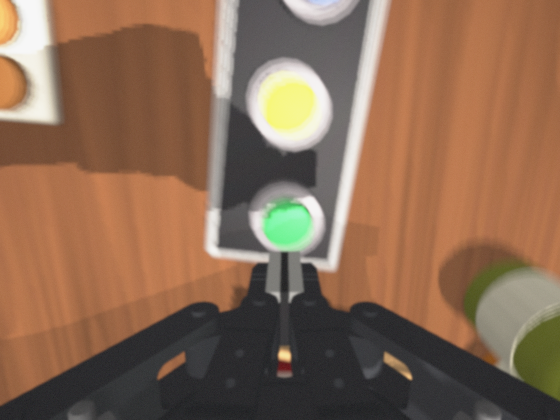

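The wrist view shows the green key at about (287,222), the yellow at (289,101) and the blue at the top edge. The arm was still swinging a little, so I'll let it settle and then measure.

```bash
python3 -m creep '[[0,0,0,0,0,0],[0,0,0,0,0,0],[0,0,0,0,0,0],[0,0,0,0,0,0],[0,0,0,0,0,0]]'
python3 look.py c wrist
python3 - <<'E'
from geo import *
import cv2
P,im,d=cloud('c_wrist','wrist');hsv=cv2.cvtColor(im,cv2.COLOR_RGB2HSV)
for n,lo,hi in [('g',(45,100,80),(80,255,255)),('y',(22,100,100),(35,255,255)),('b',(100,100,80),(125,255,255))]:
    m=cv2.inRange(hsv,np.array(lo),np.array(hi)); m[280:]=0
    k,l,st,ce=cv2.connectedComponentsWithStats(m)
    i=1+np.argmax(st[1:,4]); mm=l==i; p=P[mm]; e=(p[:,:2].min(0)+p[:,:2].max(0))/2
    print(n,st[i],ce[i].round(1),np.median(p,0).round(4),'mid',e.round(4),'ray',ray('c_wrist','wrist',*ce[i],.048).round(4))
E
python3 plan.py .571 .168 .06 0 0 5
```

```text
time: 2.15
tool_pos: [0.5705, 0.1705, 0.1215]
tool_rot: [-0.0, 0.706, 0.708, 0.0]
wrist_force: [-1.3, -0.8, -0.6]
finger_gap: -0.003
2.2
g [ 260  197   50   49 1877] [284.6 221.4] [0.5717 0.1685 0.051 ] mid [0.572  0.1972] ray [0.5721 0.1672 0.048 ]
y [ 259   75   55   57 2481] [286.1 103. ] [0.5727 0.2422 0.0511] mid [0.5724 0.242 ] ray [0.5727 0.2421 0.048 ]
pos [0.5706 0.1702 0.1215] t 2.2 gap -0.001 F [-0.7 -0.5  0.2] q [-0.59  0.47  0.3   1.85 -0.18  0.85 -0.19]
rot per row (units) [ 0.    -0.001  0.003]  tool shift total mm [-2.3  0.4 61.5]
0 [-0.5, 0.1, 12.3] [0.0, -0.0, 0.0]
1 [-0.4, 0.1, 12.3] [0.0, -0.0, 0.0]
2 [-0.4, 0.1, 12.3] [0.0, -0.0, 0.0]
3 [-0.4, 0.1, 12.3] [0.0, -0.0, 0.0]
4 [-0.4, 0.1, 12.3] [0.0, -0.0, 0.0]Traceback (most recent call last):
  File "<stdin>", line 7, in <module>
    return _wrapfunc(a, 'argmax', axis=axis, out=out, **kwds)
    return bound(*args, **kwds)
ValueError: attempt to get argmax of an empty sequence
```

```bash
python3 -m creep '[[-1,0,15,0,0,0],[-1,1,20,0,0,0],[-1,0,20,0,0,0],[0,0,10,0,0,0],[0,0,3,0,0,0]]'
python3 -m creep '[[0,0,3,0,0,0],[0,0,3,0,0,0],[0,0,3,0,0,0],[0,0,3,0,0,0],[0,0,0,0,0,0]]'
```

```text
time: 2.7
tool_pos: [0.5706, 0.166, 0.0515]
tool_rot: [-0.001, 0.707, 0.707, -0.002]
wrist_force: [-1.8, -0.3, 1.1]
finger_gap: -0.002
time: 3.2
tool_pos: [0.5721, 0.1665, 0.0457]
tool_rot: [-0.001, 0.707, 0.707, 0.001]
wrist_force: [-10.8, -3.5, 28.8]
finger_gap: 0.003
```

```bash
python3 look.py d wrist
python3 - <<'E'
from geo import *
import cv2
P,im,d=cloud('d_wrist','wrist');hsv=cv2.cvtColor(im,cv2.COLOR_RGB2HSV)
for n,lo,hi in [('g',(45,100,80),(80,255,255)),('y',(22,100,100),(35,255,255))]:
    m=cv2.inRange(hsv,np.array(lo),np.array(hi))>0; m[300:]=0
    print(n,m.sum(),np.median(P[m],0).round(4),np.percentile(P[m][:,2],[10,90]))
s=r.observe();print(s['tool_pos'],s['wrist_force'],s['time'])
cv2.imwrite('pics/d2.png',cv2.resize(im[150:330,180:400,::-1],None,fx=3,fy=3))
E
```

```text
3.25
g 1370 [0.5707 0.1762 0.0445] [0.04321406 0.0454222 ]
y 6135 [0.5729 0.2423 0.051 ] [0.0500404  0.05192677]
[0.57216288 0.16647637 0.04567253] [-10.03439668  -2.86050637  29.90369783] 3.25
```

View pics/d2.png

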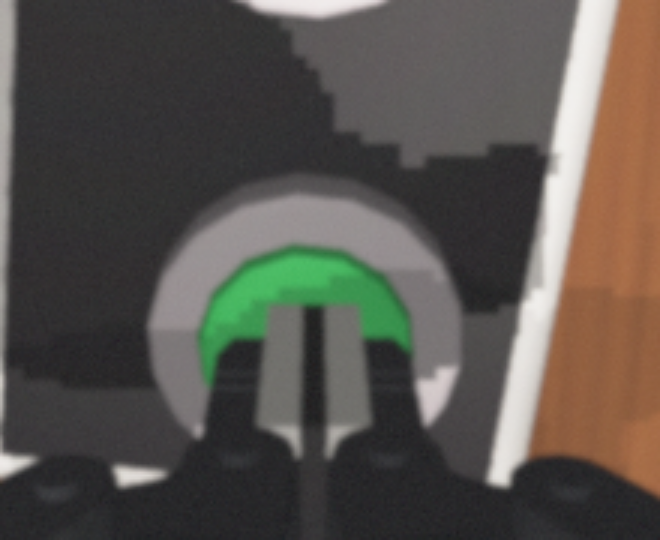

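The key is down: green reads 44.5 mm against yellow's 51 mm. I'll release it, move to yellow, and press less deep.

```bash
python3 -m creep '[[0,0,-12,0,0,0],[0,0,-15,0,0,0],[18,0,-8,0,0,0],[20,0,0,0,0,0],[20,0,0,0,0,0]]'
python3 plan.py .5727 .242 .054 0 0 3
```

```text
time: 3.75
tool_pos: [0.5727, 0.2254, 0.0775]
tool_rot: [0.0, 0.707, 0.707, 0.001]
wrist_force: [0.3, 0.1, -0.1]
finger_gap: -0.002
pos [0.5727 0.2254 0.0775] t 3.75 gap -0.002 F [ 0.3  0.1 -0.1] q [-0.65  0.55  0.28  1.83 -0.21  0.79 -0.26]
rot per row (units) [ 0.007 -0.004 -0.001]  tool shift total mm [16.6 -0.  23.5]
0 [5.5, -0.0, 7.8] [0.01, -0.0, -0.0]
1 [5.5, 0.0, 7.8] [0.01, -0.0, -0.0]
2 [5.5, 0.0, 7.8] [0.01, -0.0, -0.0]
```

```bash
python3 -m creep '[[12,0,4,0,0,0],[4,0,10,0,0,0],[0,0,9,0,0,0],[0,0,3,0,0,0],[0,0,0,0,0,0]]'
python3 -m creep '[[0,0,3,0,0,0],[0,0,3,0,0,0],[0,0,2,0,0,0],[0,0,1,0,0,0],[0,0,0,0,0,0]]'
python3 look.py e wrist
python3 - <<'E'
from geo import *
import cv2
P,im,d=cloud('e_wrist','wrist');hsv=cv2.cvtColor(im,cv2.COLOR_RGB2HSV)
for n,lo,hi in [('y',(22,100,100),(35,255,255)),('b',(100,100,80),(125,255,255))]:
    m=cv2.inRange(hsv,np.array(lo),np.array(hi))>0; m[300:]=0
    v,u=np.nonzero(m)
    print(n,m.sum(),np.median(P[m],0).round(4),np.percentile(P[m][:,2],[10,90]),'ext',P[m].min(0).round(4),P[m].max(0).round(4),v.min())
s=r.observe();print(s['tool_pos'],s['wrist_force'],s['time'])
E
```

```text
time: 4.25
tool_pos: [0.5712, 0.2394, 0.0496]
tool_rot: [-0.0, 0.708, 0.707, -0.001]
wrist_force: [-1.0, 1.0, 3.3]
finger_gap: 0.0
time: 4.75
tool_pos: [0.5719, 0.2395, 0.0456]
tool_rot: [-0.001, 0.708, 0.707, -0.0]
wrist_force: [-9.8, -4.4, 29.8]
finger_gap: 0.003
4.8
y 1533 [0.5727 0.2505 0.0446] [0.04363005 0.0454648 ] ext [0.5567 0.2393 0.0415] [0.5887 0.3125 0.1874] 228
b 1012 [0.5818 0.3207 0.0504] [0.04915907 0.05129166] ext [0.5704 0.2992 0.0408] [0.6032 0.3318 0.1874] 46
[0.57192943 0.23949473 0.04563071] [-11.00789273  -3.7651239   30.74391224] 4.8
```

Yellow was down too, at 44.6 mm. I'll lift off, open the gripper, and move to a tilted pre-grasp at the basket.

```bash
python3 -m creep '[[0,0,-12,0,0,0],[0,0,-25,0,0,0],[0,0,-40,0,0,0],[0,0,-35,0,0,0],[0,0,-15,0,0,0]]' 0
python3 plan.py .5517 .0523 .2293 -12.8 40 9
```

```text
time: 5.3
tool_pos: [0.5739, 0.2402, 0.1718]
tool_rot: [0.001, 0.707, 0.707, 0.003]
wrist_force: [0.8, -0.4, -0.1]
finger_gap: 0.849
pos [0.5739 0.2402 0.1718] t 5.3 gap 0.849 F [ 0.8 -0.4 -0.1] q [-0.7   0.44  0.32  1.75 -0.16  0.97 -0.32]
rot per row (units) [-0.732 -0.085  0.225]  tool shift total mm [-187.8  -21.7  -58.1]
0 [-20.9, -2.4, -6.5] [-0.73, -0.09, 0.23]
1 [-21.0, -1.4, -6.4] [-0.73, -0.09, 0.23]
2 [-21.0, -0.4, -6.3] [-0.73, -0.09, 0.23]
3 [-21.1, 0.5, -6.1] [-0.73, -0.09, 0.23]
4 [-21.1, 1.5, -5.8] [-0.73, -0.09, 0.23]
5 [-21.1, 2.4, -5.5] [-0.73, -0.09, 0.23]
6 [-21.1, 3.3, -5.1] [-0.73, -0.09, 0.23]
7 [-21.1, 4.2, -4.6] [-0.73, -0.09, 0.23]
8 [-21.0, 5.0, -4.1] [-0.73, -0.09, 0.23]
```

```bash
python3 -m creep '[[-21,-2,-7,-0.73,-0.09,0.23],[-21,-2,-7,-0.73,-0.09,0.23],[-21,-1,-6,-0.73,-0.09,0.23],[-21,0,-6,-0.73,-0.09,0.23],[-21,1,-6,-0.73,-0.09,0.23]]' 0
python3 plan.py .5517 .0523 .2293 -12.8 40 5
```

```text
time: 5.8
tool_pos: [0.5574, 0.1349, 0.2006]
tool_rot: [0.152, 0.735, 0.65, 0.118]
wrist_force: [-0.5, 0.0, 0.3]
finger_gap: 0.999
pos [0.5574 0.1349 0.2006] t 5.8 gap 0.999 F [-0.5  0.   0.3] q [-0.88  0.21  0.52  2.09  0.19  0.55 -0.66]
rot per row (units) [-0.593 -0.057  0.18 ]  tool shift total mm [-83.3  14.6 -22.9]
0 [-16.7, 2.9, -4.6] [-0.59, -0.06, 0.18]
1 [-16.6, 3.5, -4.3] [-0.59, -0.06, 0.18]
2 [-16.6, 4.1, -4.0] [-0.59, -0.06, 0.18]
3 [-16.5, 4.6, -3.6] [-0.59, -0.06, 0.18]
4 [-16.5, 5.1, -3.2] [-0.59, -0.06, 0.18]
```

```bash
python3 -m creep '[[-17,3,-5,-0.59,-0.06,0.18],[-17,4,-4,-0.59,-0.06,0.18],[-17,4,-4,-0.59,-0.06,0.18],[-16,4,-3,-0.59,-0.06,0.18],[-16,4,-3,-0.59,-0.06,0.18]]' 0
python3 plan.py .5517 .0523 .2293 -12.8 40 5
python3 look.py f wrist
```

```text
time: 6.3
tool_pos: [0.5512, 0.0541, 0.2273]
tool_rot: [0.264, 0.735, 0.588, 0.209]
wrist_force: [0.3, -0.1, 0.3]
finger_gap: 1.0
pos [0.5512 0.0541 0.2273] t 6.3 gap 1.0 F [ 0.3 -0.1  0.3] q [-1.16  0.06  0.83  2.31  1.03  0.36 -1.47]
rot per row (units) [-0.019  0.004  0.005]  tool shift total mm [-1.7  2.  -1. ]
0 [-0.3, 0.4, -0.2] [-0.02, 0.0, 0.01]
1 [-0.3, 0.4, -0.2] [-0.02, 0.0, 0.01]
2 [-0.3, 0.4, -0.2] [-0.02, 0.0, 0.01]
3 [-0.3, 0.4, -0.2] [-0.02, 0.0, 0.01]
4 [-0.3, 0.4, -0.2] [-0.02, 0.0, 0.01]
6.35
```

View pics/f_wrist.png

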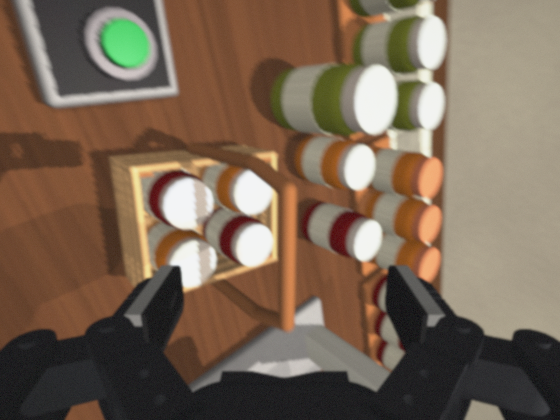

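The bar runs nearly vertically in the wrist image, from (289,180) to (288,330), centred between the fingers. Now to locate it precisely.

```bash
python3 - <<'E'
from geo import *
P,im,d=cloud('f_wrist','wrist')
b=np.zeros(d.shape,bool); b[175:330,275:302]=1
m=b&(P[...,2]>.155)&(P[...,2]<.19)
p=P[m];print(len(p),np.median(p,0).round(4))
v,u=np.nonzero(m)
for a in range(178,330,15):
    s=(v>=a)&(v<a+6)
    if s.any(): print(a,u[s].min(),u[s].max(),np.median(p[s],0).round(4),p[s][:,2].max().round(4))
c=np.cov(p[:,:2].T);w,V=np.linalg.eigh(c);e=V[:,1];e*=np.sign(e[1]);print('yaw',np.degrees(np.arctan2(-e[0],e[1])))
# bar mid by rays at z=.165/.168, from edges: row 240
for z in (.165,.168):
  for uv in ((289,185),(289,250),(288.5,320)): print(z,uv,ray('f_wrist','wrist',*uv,z).round(4))
m=(P[...,2]>.140)&(P[...,2]<.19); m[:, :180]=0; m[:,320:]=0; m[:130]=0; m[335:]=0
p=P[m]; t=p[:,:2]@e; print('ext along bar', t.min(),t.max(),'mid t',(t.min()+t.max())/2, 'top-based mid t',np.dot([.596,.0115],e))
E
python3 -m creep '[[0,0,0,0.3,0,0],[0,0,0,0.4,0,0],[0,0,0,0.4,0,0],[0,0,0,0.2,0,0],[0,0,0,0,0,0]]' 0
python3 plan.py .5707 .0475 .238 -12.8 32 3
```

```text
2637 [0.5955 0.0178 0.1685]
178 275 294 [0.6063 0.0648 0.1643] 0.1698
193 278 295 [0.6036 0.0558 0.1688] 0.1711
208 278 295 [0.6013 0.0457 0.1686] 0.1709
223 278 294 [0.5988 0.0355 0.169 ] 0.1709
238 278 294 [0.5966 0.0248 0.1688] 0.1714
253 278 294 [0.594  0.0138 0.1689] 0.171
268 278 294 [0.5914 0.0026 0.1687] 0.171
283 278 294 [ 0.5886 -0.0088  0.1685] 0.1709
298 278 293 [ 0.5859 -0.0208  0.1691] 0.1715
313 275 293 [ 0.5828 -0.0337  0.1681] 0.171
328 280 290 [ 0.5808 -0.0439  0.1684] 0.1701
yaw -13.063915254496129
0.165 (289, 185) [0.6101 0.0606 0.165 ]
0.165 (289, 250) [0.6001 0.0143 0.165 ]
0.165 (288.5, 320) [ 0.5874 -0.042   0.165 ]
0.168 (289, 185) [0.6078 0.0621 0.168 ]
0.168 (289, 250) [0.598  0.0166 0.168 ]
0.168 (288.5, 320) [ 0.5855 -0.0387  0.168 ]
ext along bar 0.08019682687757843 0.20870012470856475 mid t 0.14444847579307157 top-based mid t 0.14592092441377363
time: 6.85
tool_pos: [0.5527, 0.0554, 0.2281]
tool_rot: [0.213, 0.751, 0.601, 0.169]
wrist_force: [0.6, -0.2, 0.1]
finger_gap: 1.002
pos [0.5527 0.0554 0.2281] t 6.85 gap 1.002 F [ 0.6 -0.2  0.1] q [-1.04  0.08  0.76  2.22  0.52  0.43 -0.94]
rot per row (units) [-0.024  0.005  0.009]  tool shift total mm [-3.7 21.6  1.7]
0 [-1.2, 7.2, 0.6] [-0.02, 0.01, 0.01]
1 [-1.2, 7.2, 0.6] [-0.02, 0.01, 0.01]
2 [-1.2, 7.2, 0.6] [-0.02, 0.01, 0.01]
```

```bash
python3 plan.py .5721 .0469 .2169 -13 32 4;python3 plan.py .6134 .0373 .1491 -13 32 5
```

```text
pos [0.5527 0.0554 0.2281] t 6.85 gap 1.002 F [ 0.6 -0.2  0.1] q [-1.04  0.08  0.76  2.22  0.52  0.43 -0.94]
rot per row (units) [-0.018 -0.     0.014]  tool shift total mm [-4.  11.8 20.5]
0 [-1.0, 2.9, 5.1] [-0.02, -0.0, 0.01]
1 [-1.0, 2.9, 5.1] [-0.02, -0.0, 0.01]
2 [-1.0, 2.9, 5.1] [-0.02, -0.0, 0.01]
3 [-1.0, 2.9, 5.1] [-0.02, -0.0, 0.01]
pos [0.5527 0.0554 0.2281] t 6.85 gap 1.002 F [ 0.6 -0.2  0.1] q [-1.04  0.08  0.76  2.22  0.52  0.43 -0.94]
rot per row (units) [-0.014 -0.     0.011]  tool shift total mm [ -4.   12.4 100.4]
0 [-0.8, 2.5, 20.1] [-0.01, -0.0, 0.01]
1 [-0.8, 2.5, 20.1] [-0.01, -0.0, 0.01]
2 [-0.8, 2.4, 20.1] [-0.01, -0.0, 0.01]
3 [-0.8, 2.4, 20.1] [-0.01, -0.0, 0.01]
4 [-0.8, 2.4, 20.1] [-0.01, -0.0, 0.01]
```

```bash
python3 -m creep '[[-1,4,10,0,0,0],[-1,4,12,0,0,0],[-1,4,15,0,0,0],[-1,0,13,0,0,0],[0,0,10,0,0,0]]' 0
python3 -m creep '[[0,0,12,0,0,0],[0,0,12,0,0,0],[0,0,10,0,0,0],[0,0,6,0,0,0],[0,0,0,0,0,0]]' 0
python3 plan.py .6134 .0373 .1491 -13 32 5; python3 look.py g wrist scene
```

```text
time: 7.35
tool_pos: [0.5915, 0.0419, 0.1818]
tool_rot: [0.213, 0.751, 0.602, 0.168]
wrist_force: [-0.2, -0.6, -0.1]
finger_gap: 0.998
time: 7.85
tool_pos: [0.6117, 0.0371, 0.1477]
tool_rot: [0.213, 0.751, 0.602, 0.168]
wrist_force: [1.5, -0.3, 1.2]
finger_gap: 1.0
pos [0.6117 0.0371 0.1477] t 7.85 gap 1.0 F [ 1.5 -0.3  1.2] q [-0.62  0.31  0.44  2.17  0.5   0.21 -0.92]
rot per row (units) [-0.018  0.001  0.014]  tool shift total mm [ 0.5  2.1 -0.3]
0 [0.1, 0.4, -0.1] [-0.02, 0.0, 0.01]
1 [0.1, 0.4, -0.1] [-0.02, 0.0, 0.01]
2 [0.1, 0.4, -0.1] [-0.02, 0.0, 0.01]
3 [0.1, 0.4, -0.1] [-0.02, 0.0, 0.01]
4 [0.1, 0.4, -0.1] [-0.02, 0.0, 0.01]
7.95
```

View pics/g_wrist.png

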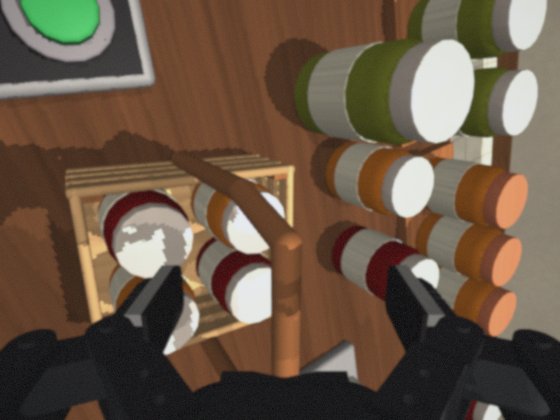

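View pics/g_scene.png

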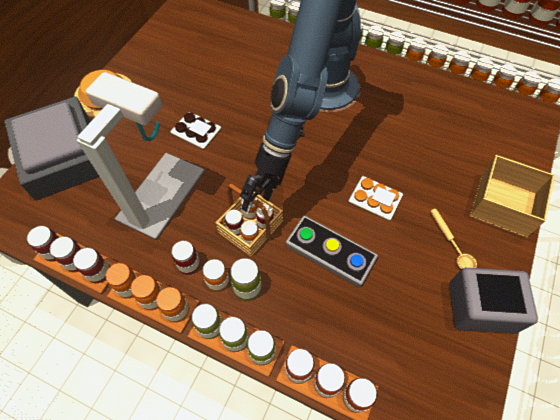

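The bar is between the open fingers, from (287,240) down to (287,370) in the wrist image. Joint 6 is at its limit (0.21), so I'll ease the tilt to about 29° and close.

```bash
python3 -m creep '[[0,1,0,0.2,0,0],[0,0,0,0.2,0,0],[0,0,0,0.1,0,0],[0,0,0,0,0,0],[0,0,0,0,0,0]]' 0
python3 plan.py .6134 .0373 .1491 -13 29 5
python3 -m creep '[[0,0,0,0,0,0],[0,0,0,0,0,0],[0,0,0,0,0,0],[0,0,0,0,0,0],[0,0,0,0,0,0]]' 1
python3 -m creep '[[0,0,0,0,0,0],[0,0,0,0,0,0],[0,0,0,0,0,0],[0,0,0,0,0,0],[0,0,0,0,0,0]]' 1
python3 plan.py .6134 .0373 .1491 -13 29 1;python3 look.py h wrist
```

```text
time: 8.45
tool_pos: [0.6128, 0.0372, 0.1497]
tool_rot: [0.194, 0.757, 0.606, 0.153]
wrist_force: [-0.0, 0.1, -0.1]
finger_gap: 0.998
pos [0.6128 0.0372 0.1497] t 8.45 gap 0.998 F [-0.   0.1 -0.1] q [-0.5   0.31  0.32  2.13  0.42  0.29 -0.81]
rot per row (units) [-0.014  0.001  0.012]  tool shift total mm [0.2 0.2 0.7]
0 [0.0, 0.0, 0.1] [-0.01, 0.0, 0.01]
1 [0.0, 0.0, 0.1] [-0.01, 0.0, 0.01]
2 [0.0, 0.0, 0.1] [-0.01, 0.0, 0.01]
3 [0.0, 0.0, 0.1] [-0.01, 0.0, 0.01]
4 [0.0, 0.0, 0.1] [-0.01, 0.0, 0.01]
time: 8.95
tool_pos: [0.6128, 0.0372, 0.1495]
tool_rot: [0.194, 0.757, 0.606, 0.153]
wrist_force: [-0.6, -0.3, -2.0]
finger_gap: 0.143
time: 9.45
tool_pos: [0.6127, 0.0371, 0.1494]
tool_rot: [0.194, 0.757, 0.606, 0.152]
wrist_force: [-0.0, 0.2, -1.7]
finger_gap: 0.115
pos [0.6127 0.0371 0.1494] t 9.45 gap 0.115 F [-0.   0.2 -1.7] q [-0.5   0.31  0.31  2.13  0.42  0.29 -0.81]
rot per row (units) [-0.077  0.009  0.061]  tool shift total mm [0.3 0.4 0.5]
0 [0.3, 0.4, 0.5] [-0.08, 0.01, 0.06]
9.5
```

View pics/h_wrist.png

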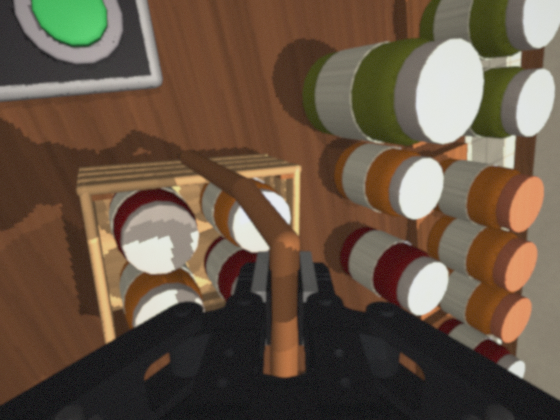

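Gripped (opening 0.115). Lifting now.

```bash
python3 plan.py .6127 .0371 .20 -13 28.6 5
python3 -m creep '[[0,1,-4,0,0,0],[0,4,-8,0,0,0],[0,5,-9,0,0,0],[0,5,-9,0,0,0],[0,5,-9,0,0,0]]'
python3 plan.py .5 -.2386 .2546 -1.5 28.6 15; python3 look.py i wrist scene
```

```text
pos [0.6127 0.0371 0.1494] t 9.5 gap 0.114 F [-0.1 -0.  -2.6] q [-0.5   0.31  0.31  2.13  0.42  0.29 -0.81]
rot per row (units) [-0.002  0.002  0.012]  tool shift total mm [ -0.2  24.1 -44.5]
0 [-0.0, 4.8, -8.9] [-0.0, 0.0, 0.01]
1 [-0.0, 4.8, -8.9] [-0.0, 0.0, 0.01]
2 [-0.0, 4.8, -8.9] [-0.0, 0.0, 0.01]
3 [-0.0, 4.8, -8.9] [-0.0, 0.0, 0.01]
4 [-0.0, 4.8, -8.9] [-0.0, 0.0, 0.01]
time: 10.0
tool_pos: [0.6122, 0.0376, 0.1949]
tool_rot: [0.194, 0.757, 0.605, 0.153]
wrist_force: [-0.1, -0.2, -3.8]
finger_gap: 0.118
pos [0.6122 0.0376 0.1949] t 10.0 gap 0.118 F [-0.1 -0.2 -3.8] q [-0.48  0.23  0.28  2.09  0.38  0.4  -0.76]
rot per row (units) [ 0.     0.061 -0.108]  tool shift total mm [-294.2  -14.6  -75. ]
0 [-19.6, -1.0, -5.0] [0.0, 0.06, -0.11]
1 [-19.6, -1.2, -5.1] [0.0, 0.06, -0.11]
2 [-19.5, -1.4, -5.3] [0.0, 0.06, -0.11]
3 [-19.5, -1.6, -5.4] [0.0, 0.06, -0.11]
4 [-19.4, -1.9, -5.5] [0.0, 0.06, -0.11]
5 [-19.4, -2.1, -5.6] [0.0, 0.06, -0.11]
6 [-19.3, -2.3, -5.7] [0.0, 0.06, -0.11]
7 [-19.2, -2.5, -5.9] [0.0, 0.06, -0.11]
8 [-19.2, -2.7, -6.0] [0.0, 0.06, -0.11]
9 [-19.1, -3.0, -6.1] [0.0, 0.06, -0.11]
10 [-19.0, -3.2, -6.2] [0.0, 0.06, -0.11]
11 [-18.9, -3.4, -6.4] [0.0, 0.06, -0.11]
12 [-18.9, -3.6, -6.5] [0.0, 0.06, -0.11]
13 [-18.8, -3.8, -6.6] [0.0, 0.06, -0.11]
14 [-18.7, -4.0, -6.7] [0.0, 0.06, -0.11]
10.1
```

View pics/i_wrist.png

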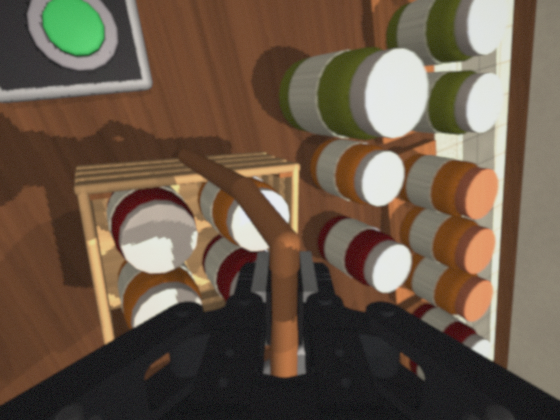

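The basket hangs steady and has not moved in the grip. I'll carry it towards the front of the hook.

```bash
python3 -m creep '[[-6,2,-8,0,0.06,-0.11],[-12,2,-8,0,0.06,-0.11],[-18,0,-7,0,0.06,-0.11],[-20,-1,-6,0,0.06,-0.11],[-20,-2,-6,0,0.06,-0.11]]'
python3 -m creep '[[-20,-2,-6,0,0.06,-0.11],[-20,-2,-6,0,0.06,-0.11],[-20,-2,-6,0,0.06,-0.11],[-20,-2,-6,0,0.06,-0.11],[-20,-3,-6,0,0.06,-0.11]]'
python3 plan.py .5 -.2386 .2546 -1.5 28.6 6
```

```text
time: 10.6
tool_pos: [0.5815, -0.0346, 0.225]
tool_rot: [0.188, 0.736, 0.63, 0.159]
wrist_force: [0.5, 0.1, -4.6]
finger_gap: 0.12
time: 11.1
tool_pos: [0.5446, -0.1308, 0.2463]
tool_rot: [0.183, 0.715, 0.654, 0.165]
wrist_force: [1.1, 0.3, -3.9]
finger_gap: 0.115
pos [ 0.5446 -0.1308  0.2463] t 11.1 gap 0.115 F [ 1.1  0.3 -3.9] q [-0.01  0.06  0.2   2.14 -0.13  0.45  0.2 ]
rot per row (units) [-0.003  0.053 -0.086]  tool shift total mm [-111.4  -26.7  -23.5]
0 [-18.6, -4.5, -3.9] [-0.0, 0.05, -0.09]
1 [-18.5, -4.6, -4.0] [-0.0, 0.05, -0.09]
2 [-18.4, -4.8, -4.1] [-0.0, 0.05, -0.09]
3 [-18.4, -5.0, -4.2] [-0.0, 0.05, -0.09]
4 [-18.3, -5.1, -4.3] [-0.0, 0.05, -0.09]
5 [-18.2, -5.3, -4.4] [-0.0, 0.05, -0.09]
```

```bash
python3 -m creep '[[-20,-5,-4,0,0.06,-0.09],[-20,-5,-4,0,0.06,-0.09],[-20,-5,-4,0,0.06,-0.09],[-20,-5,-4,0,0.05,-0.09],[-15,-4,-4,0,0.05,-0.09]]'
python3 -m creep '[[-9,-2,-3,0,0.04,-0.07],[-4,-1,-2,0,0,0],[-2,0,0,0,0,0],[0,0,0,0,0,0],[0,0,0,0,0,0]]'
python3 plan.py .5 -.2386 .2546 -1.5 28.6 2; python3 look.py j scene wrist top
```

```text
time: 11.6
tool_pos: [0.5071, -0.2241, 0.2523]
tool_rot: [0.177, 0.697, 0.673, 0.171]
wrist_force: [1.2, -0.6, -4.4]
finger_gap: 0.114
time: 12.1
tool_pos: [0.503, -0.2365, 0.2554]
tool_rot: [0.176, 0.694, 0.677, 0.172]
wrist_force: [0.1, -0.5, -3.7]
finger_gap: 0.117
pos [ 0.503  -0.2365  0.2554] t 12.1 gap 0.117 F [ 0.1 -0.5 -3.7] q [ 0.21  0.06  0.28  2.12 -0.45  0.56  0.8 ]
rot per row (units) [-0.007 -0.004  0.004]  tool shift total mm [-2.2 -2.9 -0.7]
0 [-1.1, -1.5, -0.4] [-0.01, -0.0, 0.0]
1 [-1.1, -1.5, -0.4] [-0.01, -0.0, 0.0]
12.25
```

View pics/j_scene.png

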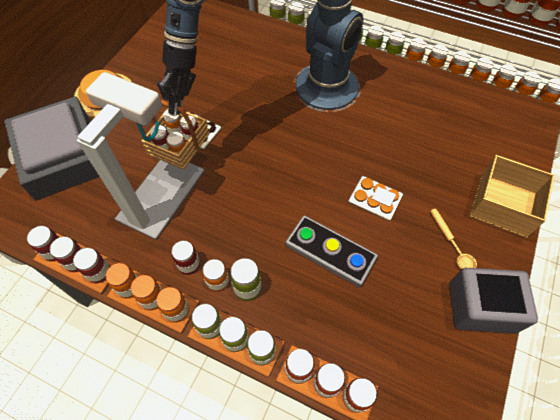

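View pics/j_wrist.png

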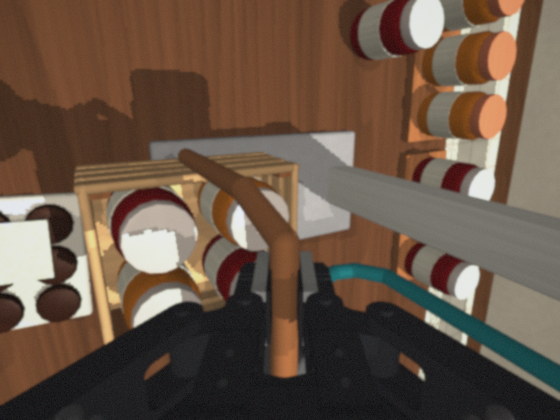

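View pics/j_top.png

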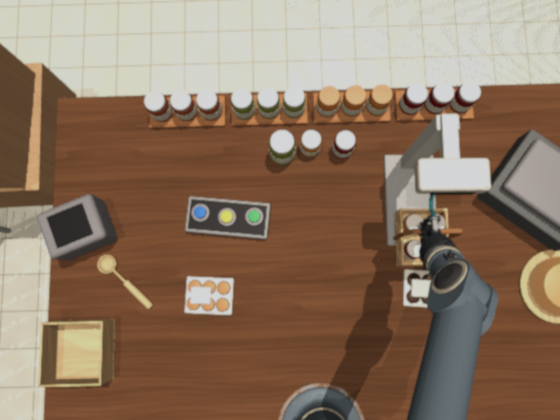

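The wrist view shows the turquoise hook: its tip end near (340,272) and the shank running to (560,375). I'll measure it from this pose.

Run:
```python
from geo import *
import cv2
P,im,d=cloud('j_wrist','wrist');hsv=cv2.cvtColor(im,cv2.COLOR_RGB2HSV)
m=cv2.inRange(hsv,np.array((80,80,30)),np.array((100,255,255)))>0
v,u=np.nonzero(m);p=P[m]
for k in range(u.min(),u.max(),10):
    s=(u>=k)&(u<k+6)
    if s.sum()>5: print(k,v[s].min(),v[s].max(),np.median(p[s],0).round(4),np.percentile(p[s][:,2],[3,97]).round(3))
b=np.zeros(d.shape,bool); b[245:375,272:302]=1
bb=b&(P[...,2]>.24)&(P[...,2]<.30); q=P[bb]; 
vv,uu=np.nonzero(bb)
for a in range(245,375,15):
    s=(vv>=a)&(vv<a+6); 
    if s.any(): print('bar',a,np.median(q[s],0).round(4))
P,im,d=cloud('j_scene','scene')
x0=P[(P[...,2]>.2)&(P[...,1]<-.15)&(P[...,0]<.56)]
```

```text
328 266 281 [ 0.5568 -0.2691  0.2203] [0.214 0.283]
338 265 278 [ 0.5651 -0.2715  0.2187] [0.215 0.22 ]
348 264 277 [ 0.5718 -0.2717  0.2206] [0.217 0.222]
358 264 277 [ 0.5771 -0.272   0.224 ] [0.22  0.226]
368 266 280 [ 0.5811 -0.2724  0.2295] [0.226 0.231]
378 268 282 [ 0.5847 -0.2721  0.2343] [0.231 0.237]
388 270 288 [ 0.5856 -0.2716  0.2417] [0.237 0.245]
398 276 294 [ 0.5854 -0.2718  0.2503] [0.246 0.254]
408 282 300 [ 0.5855 -0.2716  0.2578] [0.254 0.261]
418 287 306 [ 0.5857 -0.2718  0.2648] [0.261 0.268]
428 293 312 [ 0.5856 -0.2716  0.2718] [0.268 0.275]
438 299 318 [ 0.5855 -0.2716  0.2782] [0.275 0.281]
448 304 324 [ 0.5857 -0.2717  0.2843] [0.28  0.287]
458 310 330 [ 0.5856 -0.2716  0.29  ] [0.287 0.292]
468 316 338 [ 0.5857 -0.2716  0.2956] [0.292 0.298]
478 320 343 [ 0.5857 -0.2715  0.3007] [0.297 0.303]
488 326 349 [ 0.5857 -0.2717  0.3056] [0.302 0.308]
498 332 356 [ 0.5856 -0.2715  0.3104] [0.307 0.313]
508 337 362 [ 0.5857 -0.2716  0.3147] [0.312 0.317]
518 343 368 [ 0.5859 -0.2714  0.3189] [0.316 0.322]
528 349 374 [ 0.5858 -0.2717  0.3231] [0.321 0.325]
538 354 380 [ 0.5857 -0.2716  0.327 ] [0.324 0.329]
548 360 386 [ 0.5857 -0.2716  0.3307] [0.328 0.333]
558 365 390 [ 0.5856 -0.2715  0.3336] [0.331 0.335]
bar 245 [ 0.4937 -0.2156  0.276 ]
bar 260 [ 0.4939 -0.222   0.2757]
bar 275 [ 0.4936 -0.228   0.276 ]
bar 290 [ 0.4926 -0.2346  0.276 ]
bar 305 [ 0.4924 -0.2413  0.2761]
bar 320 [ 0.4922 -0.2481  0.2758]
bar 335 [ 0.4921 -0.2556  0.2756]
bar 350 [ 0.4923 -0.2632  0.2754]
bar 365 [ 0.4924 -0.271   0.2753]
```

Run:
```python
from geo import *
P,im,d=cloud('j_wrist','wrist')
for (u,v) in [(285,236),(275,222),(265,210),(255,200),(245,190),(235,180),(220,170),(205,160)]:
    w=P[v-2:v+3,u-3:u+4].reshape(-1,3); print((u,v),np.median(w,0).round(4))
# rim of basket near points: level check
for (u,v) in [(85,172),(100,185),(290,170),(180,180),(110,330)]:
    w=P[v-2:v+3,u-2:u+3].reshape(-1,3); print('rim',(u,v),np.median(w,0).round(4))
```

```text
(285, 236) [ 0.4944 -0.2116  0.2745]
(275, 222) [ 0.4945 -0.2084  0.2665]
(265, 210) [ 0.4942 -0.2059  0.2579]
(255, 200) [ 0.4934 -0.2035  0.2502]
(245, 190) [ 0.4927 -0.2012  0.2408]
(235, 180) [ 0.4924 -0.1987  0.2303]
(220, 170) [ 0.4926 -0.1977  0.2075]
(205, 160) [ 0.4934 -0.197   0.1778]
rim (85, 172) [ 0.4291 -0.2047  0.1309]
rim (100, 185) [ 0.4363 -0.206   0.1694]
rim (290, 170) [ 0.5567 -0.2121  0.1679]
rim (180, 180) [ 0.4793 -0.209   0.1693]
rim (110, 330) [ 0.4271 -0.2972  0.1687]
```

The basket is level and the bar middle is near y = -0.266. The seat measures about (0.5645, -0.272, 0.226). I'll move in low over the tip, then lower.

```bash
python3 plan.py .505 -.242 .2366 -1.5 28.6 3
python3 -m creep '[[-2,-3,4,0,0,0],[-2,-4,5,0,0,0],[-2,-3,4,0,0,0],[0,0,2,0,0,0],[0,0,0,0,0,0]]'
python3 plan.py .559 -.242 .2366 -1.5 28.6 5
```

```text
pos [ 0.503  -0.2367  0.2555] t 12.25 gap 0.114 F [ 0.3 -0.4 -3.7] q [ 0.21  0.06  0.28  2.12 -0.45  0.56  0.8 ]
rot per row (units) [-0.004 -0.002  0.002]  tool shift total mm [-5.2 -7.1 17.6]
0 [-1.7, -2.4, 5.9] [-0.0, -0.0, 0.0]
1 [-1.7, -2.4, 5.9] [-0.0, -0.0, 0.0]
2 [-1.7, -2.4, 5.9] [-0.0, -0.0, 0.0]
time: 12.75
tool_pos: [0.5009, -0.2434, 0.237]
tool_rot: [0.176, 0.695, 0.676, 0.172]
wrist_force: [-0.2, 0.3, -3.9]
finger_gap: 0.118
pos [ 0.5009 -0.2434  0.237 ] t 12.75 gap 0.118 F [-0.2  0.3 -3.9] q [ 0.23  0.09  0.28  2.14 -0.51  0.52  0.88]
rot per row (units) [-0.004 -0.    -0.001]  tool shift total mm [ 2.9 50.8 28.1]
0 [0.6, 10.2, 5.6] [-0.0, -0.0, -0.0]
1 [0.6, 10.2, 5.6] [-0.0, -0.0, -0.0]
2 [0.6, 10.2, 5.6] [-0.0, -0.0, -0.0]
3 [0.6, 10.2, 5.6] [-0.0, -0.0, -0.0]
4 [0.6, 10.2, 5.6] [-0.0, -0.0, -0.0]
```

```bash
python3 -m creep '[[0,6,3,0,0,0],[0,9,5,0,0,0],[1,8,5,0,0,0],[0,7,4,0,0,0],[0,3,2,0,0,0]]'
python3 plan.py .559 -.242 .2366 -1.5 28.6 3
```

```text
time: 13.25
tool_pos: [0.5405, -0.243, 0.2368]
tool_rot: [0.177, 0.694, 0.677, 0.172]
wrist_force: [0.3, 0.4, -3.8]
finger_gap: 0.113
pos [ 0.5405 -0.243   0.2368] t 13.25 gap 0.113 F [ 0.3  0.4 -3.8] q [ 0.21  0.15  0.27  2.07 -0.51  0.52  0.84]
rot per row (units) [-0.002 -0.     0.003]  tool shift total mm [ 1.5 16.1  9. ]
0 [0.5, 5.4, 3.0] [-0.0, -0.0, 0.0]
1 [0.5, 5.4, 3.0] [-0.0, -0.0, 0.0]
2 [0.5, 5.4, 3.0] [-0.0, -0.0, 0.0]
```

```bash
python3 -m creep '[[0,5,3,0,0,0],[0,6,3,0,0,0],[0,4,2,0,0,0],[0,2,1,0,0,0],[0,0,0,0,0,0]]'
python3 plan.py .5743 -.2415 .2096 -1.5 28.6 5; python3 look.py k wrist scene
python3 - <<'E'
import cv2
a=cv2.imread('pics/k_scene.png')[60:200,80:260]; cv2.imwrite('pics/k2.png',cv2.resize(a,None,fx=4,fy=4,interpolation=cv2.INTER_CUBIC))
E
```

```text
time: 13.75
tool_pos: [0.5586, -0.2439, 0.237]
tool_rot: [0.177, 0.694, 0.676, 0.172]
wrist_force: [-1.1, -0.4, -4.2]
finger_gap: 0.116
pos [ 0.5586 -0.2439  0.237 ] t 13.75 gap 0.116 F [-1.1 -0.4 -4.2] q [ 0.2   0.18  0.27  2.04 -0.51  0.53  0.82]
rot per row (units) [-0.002  0.    -0.   ]  tool shift total mm [ 2.8  0.7 31.5]
0 [0.6, 0.1, 6.3] [-0.0, 0.0, -0.0]
1 [0.6, 0.1, 6.3] [-0.0, 0.0, -0.0]
2 [0.6, 0.1, 6.3] [-0.0, 0.0, -0.0]
3 [0.6, 0.1, 6.3] [-0.0, 0.0, -0.0]
4 [0.6, 0.1, 6.3] [-0.0, 0.0, -0.0]
13.85
```

View pics/k_wrist.png

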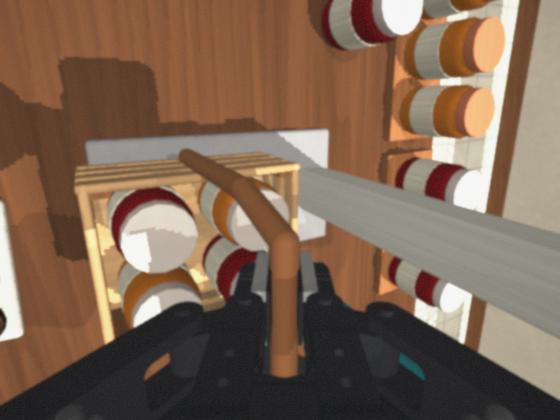

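View pics/k2.png

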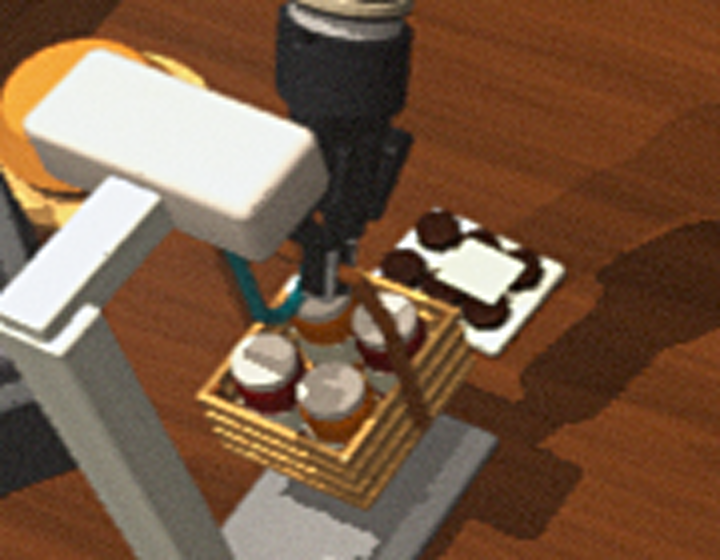

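The bar is past the tip and above the bend, with the hook visible beside the gripper at about (255,290) in the enlarged crop. I'll lower slowly along the tool axis.

```bash
python3 -m creep '[[0,0,3,0,0,0],[1,0,5,0,0,0],[1,0,5,0,0,0],[0,0,5,0,0,0],[0,0,3,0,0,0]]'
python3 -m creep '[[0,0,3,0,0,0],[0,0,3,0,0,0],[0,0,2,0,0,0],[0,0,1,0,0,0],[0,0,0,0,0,0]]'
python3 plan.py .5743 -.2415 .2096 -1.5 28.6 5
```

```text
time: 14.35
tool_pos: [0.5685, -0.2419, 0.2177]
tool_rot: [0.176, 0.694, 0.676, 0.172]
wrist_force: [-0.5, 0.3, -3.9]
finger_gap: 0.113
time: 14.85
tool_pos: [0.5727, -0.2423, 0.2107]
tool_rot: [0.177, 0.694, 0.676, 0.172]
wrist_force: [-1.2, -0.2, -1.8]
finger_gap: 0.118
pos [ 0.5727 -0.2423  0.2107] t 14.85 gap 0.118 F [-1.2 -0.2 -1.8] q [ 0.21  0.23  0.25  2.04 -0.57  0.48  0.87]
rot per row (units) [-0.002  0.    -0.001]  tool shift total mm [0.9 0.9 1.7]
0 [0.2, 0.2, 0.3] [-0.0, 0.0, -0.0]
1 [0.2, 0.2, 0.3] [-0.0, 0.0, -0.0]
2 [0.2, 0.2, 0.3] [-0.0, 0.0, -0.0]
3 [0.2, 0.2, 0.3] [-0.0, 0.0, -0.0]
4 [0.2, 0.2, 0.3] [-0.0, 0.0, -0.0]
```

```bash
python3 -m creep '[[0,-0.5,1,0,0,0],[0,-0.5,0.8,0,0,0],[0,0,0,0,0,0],[0,0,0,0,0,0],[0,0,0,0,0,0]]'
python3 plan.py .5743 -.2415 .2096 -1.5 28.6 5; python3 look.py l scene
python3 - <<'E'
import cv2
a=cv2.imread('pics/l_scene.png')[60:200,80:260]; cv2.imwrite('pics/l2.png',cv2.resize(a,None,fx=4,fy=4,interpolation=cv2.INTER_CUBIC))
E
```

```text
time: 15.35
tool_pos: [0.5732, -0.2423, 0.2095]
tool_rot: [0.177, 0.694, 0.676, 0.172]
wrist_force: [-3.8, 3.3, 4.8]
finger_gap: 0.115
pos [ 0.5732 -0.2423  0.2095] t 15.35 gap 0.115 F [-3.8  3.3  4.8] q [ 0.22  0.23  0.24  2.04 -0.57  0.47  0.87]
rot per row (units) [ 0.001  0.001 -0.   ]  tool shift total mm [0.8 1.  0.4]
0 [0.2, 0.2, 0.1] [0.0, 0.0, -0.0]
1 [0.2, 0.2, 0.1] [0.0, 0.0, -0.0]
2 [0.2, 0.2, 0.1] [0.0, 0.0, -0.0]
3 [0.2, 0.2, 0.1] [0.0, 0.0, -0.0]
4 [0.2, 0.2, 0.1] [0.0, 0.0, -0.0]
15.4
```

View pics/l2.png

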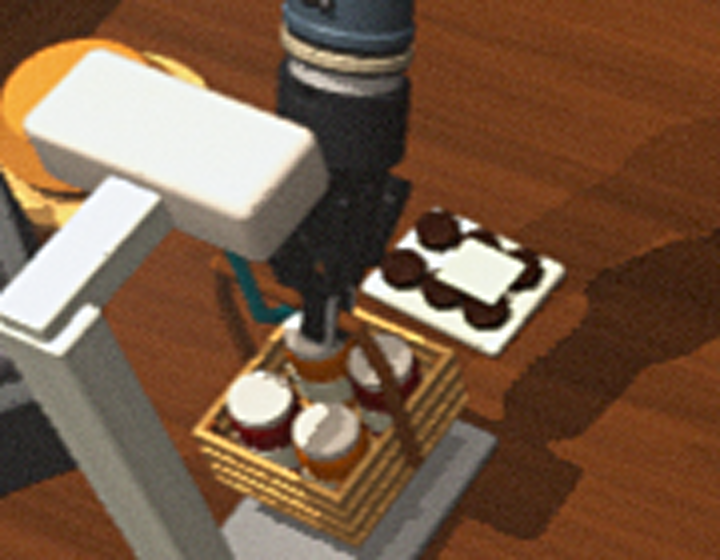

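The weight is now on the hook: wrist force z went from -4 N to +4.8 N. I'll relax slightly, then open.

```bash
python3 -m creep '[[0,0.3,-0.6,0,0,0],[0,0,0,0,0,0],[0,0,0,0,0,0],[0,0,0,0,0,0],[0,0,0,0,0,0]]' 0.6
python3 -m creep '[[0,0,0,0,0,0],[0,0,0,0,0,0],[0,0,0,0,0,0],[0,0,0,0,0,0],[0,0,0,0,0,0]]' 0
python3 look.py m scene wrist
python3 - <<'E'
import cv2
a=cv2.imread('pics/m_scene.png')[60:200,80:260]; cv2.imwrite('pics/m2.png',cv2.resize(a,None,fx=4,fy=4,interpolation=cv2.INTER_CUBIC))
E
```

```text
time: 15.9
tool_pos: [0.5727, -0.2424, 0.2091]
tool_rot: [0.177, 0.694, 0.676, 0.172]
wrist_force: [0.3, 0.4, -0.1]
finger_gap: 0.401
time: 16.4
tool_pos: [0.5727, -0.2423, 0.2092]
tool_rot: [0.177, 0.694, 0.676, 0.172]
wrist_force: [0.0, -0.3, 0.7]
finger_gap: 1.0
16.5
```

View pics/m2.png

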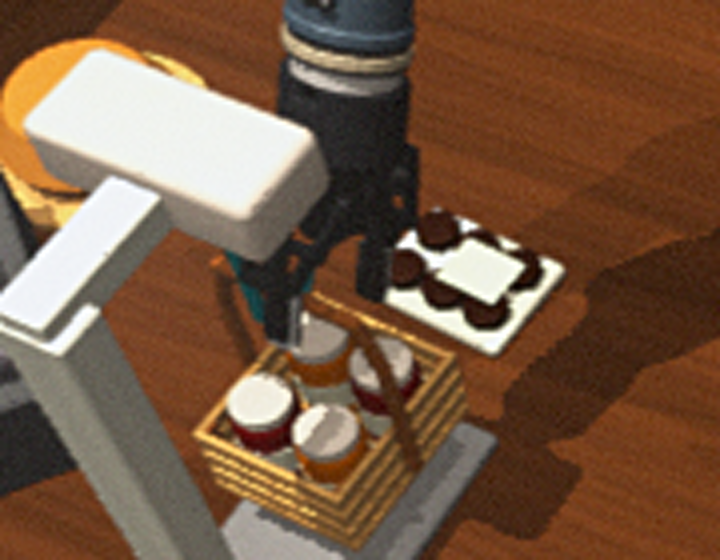

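View pics/m_wrist.png

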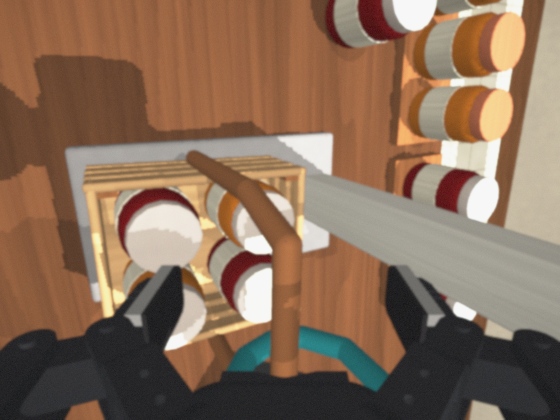

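The wrist view shows the basket hanging with the bar at (285,350), crossing the bend of the turquoise hook, and the fingers clear of it. I'll back off along the tool axis first, then away in -x.

```bash
python3 -m creep '[[0,0,-4,0,0,0],[0,0,-8,0,0,0],[0,0,-10,0,0,0],[0,0,-10,0,0,0],[0,-2,-10,0,0,0]]'
python3 -m creep '[[0,-12,-7,0,0,0],[0,-14,-8,0,0,0],[0,-14,-8,0,0,0],[0,-14,-8,0,0,0],[0,-14,-8,0,0,0]]'
python3 plan.py .5 -.1 .26 0 0 6
```

```text
time: 17.0
tool_pos: [0.5474, -0.2404, 0.2422]
tool_rot: [0.173, 0.695, 0.677, 0.17]
wrist_force: [-5.4, -0.3, -10.8]
finger_gap: 1.0
time: 17.5
tool_pos: [0.4714, -0.2399, 0.2478]
tool_rot: [0.177, 0.694, 0.676, 0.172]
wrist_force: [0.4, -0.0, -0.4]
finger_gap: 1.003
pos [ 0.4714 -0.2399  0.2478] t 17.5 gap 1.003 F [ 0.4 -0.  -0.4] q [ 0.23  0.03  0.3   2.18 -0.48  0.54  0.87]
rot per row (units) [ 0.796  0.012 -0.042]  tool shift total mm [140.6  27.7   1.1]
0 [23.4, 4.6, 0.2] [0.8, 0.01, -0.04]
1 [23.4, 4.7, -0.2] [0.8, 0.01, -0.04]
2 [23.4, 4.8, -0.5] [0.8, 0.01, -0.04]
3 [23.4, 4.8, -0.9] [0.8, 0.01, -0.04]
4 [23.4, 4.8, -1.3] [0.8, 0.01, -0.04]
5 [23.3, 4.8, -1.7] [0.8, 0.01, -0.04]
```

There was brief contact during the retreat, about -11 N in z, so I need to check that the basket still hangs properly.

```bash
python3 look.py n scene wrist
python3 - <<'E'
import cv2
a=cv2.imread('pics/n_scene.png')[60:200,80:260]; a=cv2.resize(a,None,fx=4,fy=4,interpolation=cv2.INTER_CUBIC)
cv2.imwrite('pics/n2.png',a)
E
```

```text
17.6
```

View pics/n2.png

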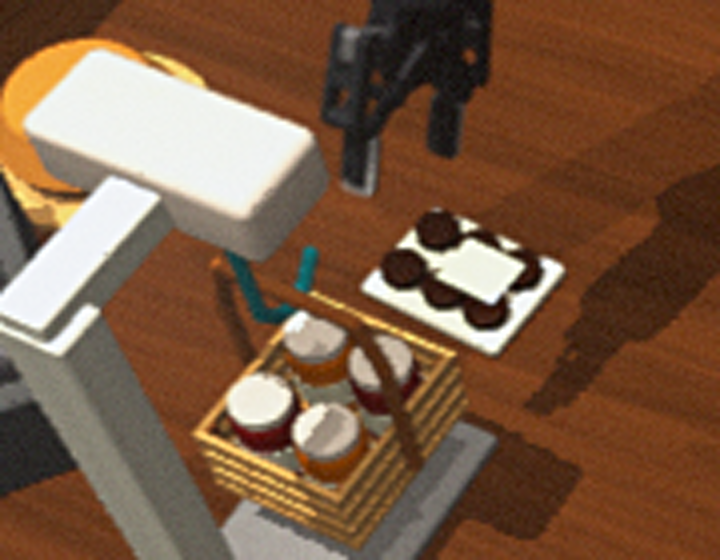

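View pics/n_wrist.png

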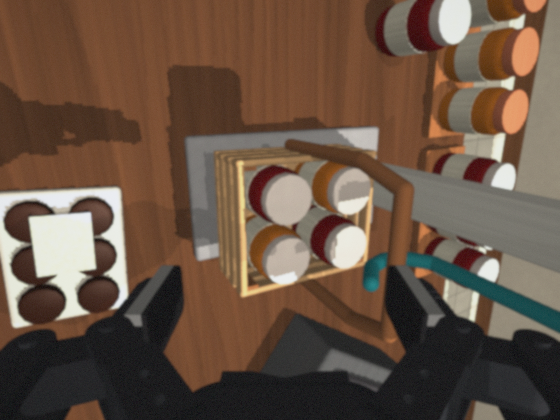

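The basket hangs upright in the bend, with the bar in the hook at (400,262) in the wrist view. On to the blue key, closing the fingers on the way.

```bash
python3 -m creep '[[15,0,-3,0.6,0,0],[25,0,-3,0.8,0,0],[30,0,-3,0.9,0,0],[35,3,-3,0.9,0,0],[40,4,-3,0.9,0,0]]' 1
python3 plan.py .587 .316 .13 0 0 10
```

```text
time: 18.1
tool_pos: [0.4788, -0.0941, 0.2634]
tool_rot: [0.025, 0.717, 0.697, 0.023]
wrist_force: [0.6, 0.5, -0.2]
finger_gap: 0.14
pos [ 0.4788 -0.0941  0.2634] t 18.1 gap 0.14 F [ 0.6  0.5 -0.2] q [-0.02  0.09  0.14  1.97 -0.02  1.01  0.1 ]
rot per row (units) [ 0.065  0.002 -0.027]  tool shift total mm [413.1  87.4 139.2]
0 [41.3, 8.7, 13.9] [0.06, 0.0, -0.03]
1 [41.3, 8.9, 13.9] [0.06, 0.0, -0.03]
2 [41.3, 9.2, 13.8] [0.06, 0.0, -0.03]
3 [41.2, 9.4, 13.8] [0.06, 0.0, -0.03]
4 [41.2, 9.6, 13.7] [0.06, 0.0, -0.03]
5 [41.2, 9.8, 13.7] [0.06, 0.0, -0.03]
6 [41.1, 10.0, 13.6] [0.06, 0.0, -0.03]
7 [41.1, 10.2, 13.5] [0.06, 0.0, -0.03]
8 [41.1, 10.4, 13.5] [0.06, 0.0, -0.03]
9 [41.0, 10.6, 13.4] [0.06, 0.0, -0.03]
```

```bash
python3 -m creep '[[42,9,14,0.06,0,-0.03],[42,9,14,0.06,0,-0.03],[42,9,14,0.06,0,-0.03],[42,9,14,0.06,0,-0.03],[42,9,14,0.06,0,-0.03]]'
python3 plan.py .587 .316 .13 0 0 5
```

```text
time: 18.6
tool_pos: [0.5321, 0.1165, 0.1945]
tool_rot: [0.014, 0.711, 0.703, 0.013]
wrist_force: [-0.2, -0.4, 1.0]
finger_gap: -0.003
pos [0.5321 0.1165 0.1945] t 18.6 gap -0.003 F [-0.2 -0.4  1. ] q [-0.29  0.28 -0.01  1.91  0.02  0.92 -0.32]
rot per row (units) [ 0.073  0.001 -0.02 ]  tool shift total mm [200.1  50.3  66.5]
0 [40.0, 10.1, 13.3] [0.07, 0.0, -0.02]
1 [40.0, 10.2, 13.2] [0.07, 0.0, -0.02]
2 [40.0, 10.4, 13.1] [0.07, 0.0, -0.02]
3 [40.0, 10.6, 13.1] [0.07, 0.0, -0.02]
4 [39.9, 10.8, 13.0] [0.07, 0.0, -0.02]
```

```bash
python3 -m creep '[[42,10,13,0.07,0,-0.02],[42,10,13,0.07,0,-0.02],[40,10,13,0.07,0,-0.02],[35,10,13,0.07,0,-0.02],[20,8,10,0.07,0,-0.02]]'
python3 -m creep '[[10,2,4,0,0,0],[5,0,0,0,0,0],[0,0,0,0,0,0],[0,0,0,0,0,0],[0,0,0,0,0,0]]'
python3 look.py o wrist
python3 - <<'E'
from geo import *
import cv2
P,im,d=cloud('o_wrist','wrist');hsv=cv2.cvtColor(im,cv2.COLOR_RGB2HSV)
m=cv2.inRange(hsv,np.array((100,100,80)),np.array((125,255,255))); m[300:]=0
k,l,st,ce=cv2.connectedComponentsWithStats(m)
i=1+np.argmax(st[1:,4]); p=P[l==i]
print(st[i],ce[i].round(1),np.median(p,0).round(4),'ray',ray('o_wrist','wrist',*ce[i],.048).round(4),'ray51',ray('o_wrist','wrist',*ce[i],.051).round(4))
E
python3 plan.py .5865 .317 .056 0 0 5
```

```text
time: 19.1
tool_pos: [0.5817, 0.2976, 0.1327]
tool_rot: [-0.001, 0.706, 0.709, 0.0]
wrist_force: [0.5, -0.3, -0.5]
finger_gap: 0.002
time: 19.6
tool_pos: [0.5845, 0.3064, 0.1308]
tool_rot: [0.001, 0.708, 0.706, 0.0]
wrist_force: [-0.1, -0.9, -0.1]
finger_gap: 0.0
19.65
[ 262  174   48   37 1142] [283.8 190.4] [0.5858 0.3222 0.051 ] ray [0.5857 0.3217 0.048 ] ray51 [0.5857 0.3225 0.051 ]
pos [0.5845 0.3066 0.1307] t 19.65 gap 0.0 F [ 0.4 -1.2  0.1] q [-0.51  0.54 -0.05  1.67  0.03  0.94 -0.58]
rot per row (units) [ 0.003  0.002 -0.004]  tool shift total mm [10.5  1.9 74.7]
0 [2.1, 0.4, 14.9] [0.0, 0.0, -0.0]
1 [2.1, 0.4, 14.9] [0.0, 0.0, -0.0]
2 [2.1, 0.4, 14.9] [0.0, 0.0, -0.0]
3 [2.1, 0.4, 14.9] [0.0, 0.0, -0.0]
4 [2.1, 0.4, 14.9] [0.0, 0.0, -0.0]
```

View pics/o_wrist.png

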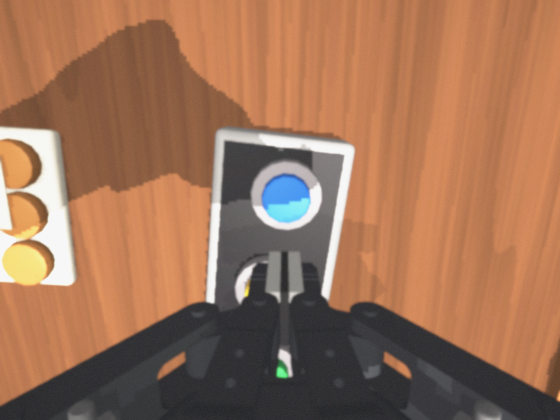

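The blue key is at (286,198) in the wrist view, which gives (0.586, 0.317). I'll descend and press.

```bash
python3 -m creep '[[5,1,15,0,0,0],[4,1,20,0,0,0],[2,0,20,0,0,0],[0,0,14,0,0,0],[0,0,7,0,0,0]]'
python3 -m creep '[[0,0,3,0,0,0],[0,0,3,0,0,0],[0,0,3,0,0,0],[0,0,3,0,0,0],[0,0,1,0,0,0]]'
python3 look.py p wrist
python3 - <<'E'
from geo import *
import cv2
P,im,d=cloud('p_wrist','wrist');hsv=cv2.cvtColor(im,cv2.COLOR_RGB2HSV)
m=cv2.inRange(hsv,np.array((100,100,80)),np.array((125,255,255)))>0; m[300:]=0
print(m.sum(),np.median(P[m],0).round(4))
s=r.observe();print(s['tool_pos'],s['wrist_force'],s['time'])
E
```

```text
time: 20.15
tool_pos: [0.5851, 0.3181, 0.0516]
tool_rot: [0.0, 0.707, 0.707, -0.002]
wrist_force: [-1.7, -0.6, 1.9]
finger_gap: -0.002
time: 20.65
tool_pos: [0.5866, 0.3188, 0.0457]
tool_rot: [0.001, 0.707, 0.707, 0.0]
wrist_force: [-11.2, -5.7, 29.3]
finger_gap: 0.006
20.7
1037 [0.586  0.3271 0.0443]
[0.58656619 0.31880845 0.04576527] [-8.78226913 -5.45492383 24.19063938] 20.7
```

Blue is fully down: it reads 44.3 mm with 24–29 N on the tool. I'll retreat and check everything.

```bash
python3 -m creep '[[0,0,-12,0,0,0],[0,0,-20,0,0,0],[0,0,-40,0,0,0],[0,0,-40,0,0,0],[0,0,-20,0,0,0]]'
python3 -m creep '[[0,-20,-15,0,0,0],[0,-30,-15,0,0,0],[0,-30,-10,0,0,0],[0,-20,0,0,0,0],[0,-5,0,0,0,0]]'
python3 -m creep '[[0,0,0,0,0,0],[0,0,0,0,0,0],[0,0,0,0,0,0],[0,0,0,0,0,0],[0,0,0,0,0,0]]'
python3 look.py q scene top; python3 look.py q3 scene
python3 - <<'E'
from geo import *
import cv2
a=cv2.imread('pics/q_scene.png')[60:260,80:400]; cv2.imwrite('pics/q2.png',cv2.resize(a,None,fx=2.5,fy=2.5,interpolation=cv2.INTER_CUBIC))
P,im,d=cloud('q_scene','scene'); 
hsv=cv2.cvtColor(im,cv2.COLOR_RGB2HSV)
for n,box,lo,hi in [('g',(290,215,320,250),(40,120,60),(80,255,255)),('y',(318,230,345,260),(22,120,60),(35,255,255)),('b',(343,245,372,275),(95,120,60),(125,255,255))]:
    m=cv2.inRange(hsv,np.array(lo),np.array(hi))>0;b=np.zeros_like(m);x0,y0,x1,y1=box;b[y0:y1,x0:x1]=1;m&=b;print(n,np.median(P[m],0).round(4))
A=load('n_scene')['im'].astype(int);B=load('q_scene')['im'].astype(int);C=load('q3_scene')['im'].astype(int)
s=(slice(100,200),slice(130,215)); print('diff n-q',np.abs(A-B)[s].mean(),'q-q3',np.abs(B-C)[s].mean())
s=r.observe();print(s['time'],s['wrist_force'],s['tool_pos'])
E
```

```text
time: 21.2
tool_pos: [0.5883, 0.32, 0.1776]
tool_rot: [0.002, 0.707, 0.707, 0.004]
wrist_force: [0.7, -0.4, -0.2]
finger_gap: -0.001
time: 21.7
tool_pos: [0.4794, 0.3198, 0.2139]
tool_rot: [0.001, 0.706, 0.708, 0.001]
wrist_force: [1.4, 0.1, -0.6]
finger_gap: 0.001
time: 22.2
tool_pos: [0.4816, 0.3188, 0.2125]
tool_rot: [0.001, 0.707, 0.707, -0.0]
wrist_force: [-0.0, -0.1, 0.4]
finger_gap: -0.004
22.3
22.35
g [0.5729 0.1673 0.0514]
y [0.5728 0.2431 0.0513]
b [0.5874 0.3168 0.0513]
diff n-q 4.52164705882353 q-q3 3.3506666666666667
22.35 [-1.0119708  -0.15642343  0.06483185] [0.48118922 0.31891209 0.21266341]
```

View pics/q2.png

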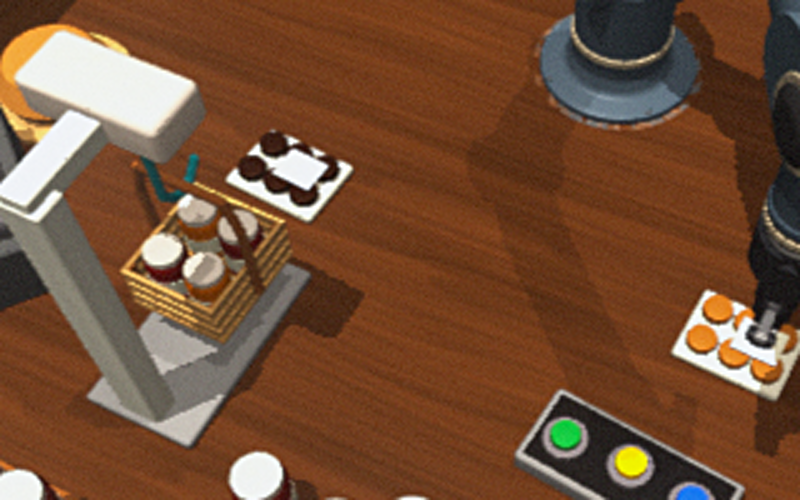

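View pics/q_top.png

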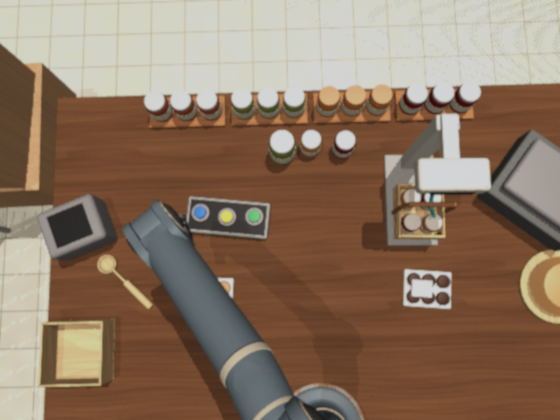

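The basket hangs upright and still, all three keys read up (51 mm), the bystanders are where they were, and the tool is free in the air. Handing in.

```bash
python3 -c "
from cell import r
print(r.close_job()); print(r.observe()['time'])"
```

```text
the job is handed in; nothing more can be done
None
the job is handed in; nothing more can be done
```

I handed the job in at about 22 s with the basket hanging on the hook; no verdict was reported. I pressed green, then yellow, with the hook empty. I then hung the basket by its handle in the turquoise hook, let go, and pressed blue. Wrist depth showed each key about 6.5 mm lower than when up while I held it down.

- **Final state:** in the last pictures the basket hangs upright in the bend, with no visible movement between two successive frames. All three keys are back up, and the tool is free in the air. The jars, trays and spoon look where they were, though the arm partly hid the cookie tray in the last top view.
- **Brief contact while backing away:** the wrist force reached about 12 N for a moment as the tool withdrew from the hook, probably the open gripper brushing the scale head. The basket showed no change afterwards.
- **Key force and height:** the keys were pressed with up to about 31 N, more than the 5 N needed. Measured heights over the keys came out about 3 mm above the stated values.

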